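# Sort the washed glass into the drying crate and set the drying air

## Robot

A 6-joint arm with a two-finger parallel gripper is mounted at the origin on the work surface. World frame = base frame: x ahead of the robot, y to its left, z up, the work surface at z = 0. Lengths are in m, angles in rad, forces in N, time in s.
With the tool pointing down it reaches from about 0.375 to 0.925 m from the base axis. Payload 5.7 kg.
Tool frame: the origin (TCP) lies between the finger pads; the fingertips stand 22 mm ahead of it and the grasp point (between the pads) lies 3 mm ahead of it (arm.nose_length is the distance from the TCP to the fingertips, in m); z points along the fingers, y is the line along which they close (so a half turn about z gives the same grasp; the last joint's range is limited). The gripper opens to 88 mm and grips with 3 to 60 N. Pads are 20 mm wide; open, the fingers measure 115 mm over their backs; the gripper's body (75 mm by 178 mm) begins 61 mm behind the grasp point.
Start: joints at [-1.461, 0.359, 1.51, -0, 1.272, -0.115], TCP at [0.134, -0.585, 0.245] pointing down, gripper open.
Joint ranges: [-2.97, 2.97], [-1.01, 2.36], [0.21, 2.38], [-0.96, 4.11], [0.2, 2.71], [-2.98, 2.98]. Speed limits (rad/s): [2.39, 2.39, 3.14, 3.14, 3.14, 3.14].

## Interface

Orientations are given as [roll, pitch, yaw] about the fixed x, y, z axes, in that order (R = Rz(yaw) Ry(pitch) Rx(roll)).
In Python, from station import arm gives the robot as it stands.
- The arm moves only by the tool play_rows, never from a script. Its argument "motion" is a list of rows, each a list of 3 entries, a list of its own where there are three numbers: the turn, a rotation vector about the tool's x, y, z in degrees, then the shift along the tool's x, y, z in mm, then the finger opening in mm, from 0 to 87.8. A call has 1 to 5 rows; each row shifts and turns the commanded pose from where the row before left it, along the tool's axes as they then stand; what a row does not reach is not made up. A row lasts 1/10 s, in which the tool goes at most 50 mm and 8.59 degrees, less where a joint would pass 70% of its speed; a pose out of reach is approached as far as the arm can. A call with a gripper value outside its range is refused whole. The fingers move at their own pace and stop on an object; "squeeze" is the grip in N (left out, the last holds). Time passes only in rows, so rows that do not move let the fingers close. It gives the time, the measured TCP pose, the force, the opening and the grip force at its end, in the units of the state.
- arm.observe(): the state, without advancing time (a new reading comes with each control period).
- arm.snapshot(name): name is "scene" or "top" or "wrist"; returns the picture (384x512x3 uint8, blue, green, red); there is no depth.
- arm.camera_info(name): a dict with "camera_matrix" (3x3 intrinsics, pixels), "dist_coeffs" ([k1, k2, p1, p2, k3] as OpenCV has them; the pictures are not rectified), "R" (3x3) and "t" (3): a world point X has camera coordinates R X + t. Camera axes: x right, y down, z forward; pixel columns grow to the right and rows downward; lengths in m; the calibration is good to about 2 mm. A picture is of the moment at which its call begins: read the wrist's pose just before it. camera_info takes no time and is no camera call; for the wrist camera it gives the pose at the moment of the call.
- arm.finish_job(): hands the job in; it is judged then, once.
The state is a dict: "clock": time; "joint_pos": joint angles; "dq": joint speeds; "joint_torque": joint torques, N m; "eef_pos": TCP position; "orientation": TCP orientation; "ft_force": force on the tool from outside, world axes, zero at the start; "wrist_torque": the same for the moment, N m; "grip_width": finger opening in m; "grasp_force": force on a finger pad.
Only numpy, scipy, OpenCV 4.12 (cv2) and the standard library are available. Lean on these libraries where they do the work, as an engineer would, in place of code of your own. Each camera call takes 0.05 s, during which the arm holds its last target. There are 200 camera calls.

## Task

Sort the four loose pieces of violet glass from the mat (two knife rests, a stopper and a bud vase) into the crate under the air bar, each into the bay that already holds one of its own kind, setting them down gently on the bay floor, knife rests lying flat, stopper and vase standing as they stand now. When all four are in, turn the air valve lever to half open (45 degrees), let go and leave it there. Leave the red paperweight and the two big egg-shaped vases where they stand, and do not knock over or shift out of its bay any piece already in the crate.

Things in the scene. Friction and masses are not known exactly. Their poses are not given: they have to be found in the camera images.
- crate: light wooden crate with steel corner straps, fixed, turned up to 5 degrees: three equal open bays in a row along its y. Origin at the centre of its underside; x away from the robot, y to its left. 136 (x) x 422 (y) mm; walls and dividers 8 mm thick, tops 36 mm above the table, floor 6 mm thick; each bay 120 (x) x 130 mm (y) inside, centres at y = 138, 0, -138 mm.
- air_bar: steel blow-off pipe over the crate, fixed; origin and axes are the crate's. Bar 21 mm thick along y at x = -15 mm, axis 200 mm above the table, nozzles (10 mm wide) beneath it down to 178 mm; posts 21 mm thick at y = +315 and -315 mm. From the -y post a 21 mm supply pipe runs towards the robot at y = -315, 50 mm up, to x = -280; a gauge on it at x = -90 mm, top 126 mm up.
- bay_left (a point): centre of the floor of the bay at the crate's +y end; axes as the crate's
- bay_middle (a point): centre of the floor of the middle bay
- bay_right (a point): centre of the floor of the bay at the crate's -y end
- air_valve (a joint): quarter-turn ball valve on the supply pipe, rad: 0 = shut, lever across the pipe pointing to the crate's -y; 1.571 = fully open, lever along the pipe pointing to the crate's +x; 0.785 = half open. Opens counter-clockwise seen from above; starts at 0 to 0.25. Stiff: about 0.3 N m (4 to 5 N at the sleeve); stays where it is left.
- lever_grip (a point): middle of the black sleeve of the valve lever, 70 mm from the turning axis and 89 mm above the table; turns with the lever. The sleeve is 72 mm long, 22 mm wide and 12 mm thick (centre at this point), with nothing under it but the table.
- valve_axis (a point): point on the valve's vertical turning axis at the lever's height, 89 mm above the table
- rest_a: crystal knife rest, dark violet glass: a round bar 14 mm thick between two square end blocks 22 x 22 mm (13 mm long each), 76 mm long over all, 43 mm of bare bar between the blocks; lies flat, bar along its own x. Origin at the middle of the bar, on its axis (11 mm above what it lies on). About 50 g. To be sorted; starts anywhere along the rubber mat.
- rest_b: crystal knife rest, dark violet glass: a round bar 14 mm thick between two square end blocks 22 x 22 mm (13 mm long each), 76 mm long over all, 43 mm of bare bar between the blocks; lies flat, bar along its own x. Origin at the middle of the bar, on its axis (11 mm above what it lies on). About 50 g. To be sorted; starts anywhere along the rubber mat.
- stopper_a: decanter stopper, dark violet glass, standing on its flat round head: head 42 mm across and 18 mm high at the bottom, then an 18 mm waist, then the plug pointing up, 25 mm across at 26 mm high tapering to 21 mm at the top, 58 mm high. Origin at the centre of the underside, z up. About 90 g. To be sorted; starts anywhere along the rubber mat.
- bud_a: bud vase, dark violet glass, standing: egg-shaped belly 47 mm across at 21 mm high, straight neck 22 mm across from 42 to 68 mm high (top). Origin at the centre of the underside, z up. About 70 g. To be sorted; starts anywhere along the rubber mat.
- rest_s: crystal knife rest, dark violet glass: a round bar 14 mm thick between two square end blocks 22 x 22 mm (13 mm long each), 76 mm long over all, 43 mm of bare bar between the blocks; lies flat, bar along its own x. Origin at the middle of the bar, on its axis (11 mm above what it lies on). About 50 g. Already in one of the bays (any of the three), to one side of it; shows which kind belongs there. Its bar lies roughly along the crate's x.
- stopper_s: decanter stopper, dark violet glass, standing on its flat round head: head 42 mm across and 18 mm high at the bottom, then an 18 mm waist, then the plug pointing up, 25 mm across at 26 mm high tapering to 21 mm at the top, 58 mm high. Origin at the centre of the underside, z up. About 90 g. Already in one of the bays (any of the three), to one side of it; shows which kind belongs there.
- bud_s: bud vase, dark violet glass, standing: egg-shaped belly 47 mm across at 21 mm high, straight neck 22 mm across from 42 to 68 mm high (top). Origin at the centre of the underside, z up. About 70 g. Already in one of the bays (any of the three), to one side of it; shows which kind belongs there.
- paperweight: red glass paperweight, a rounded dome 70 mm across and 55 mm high; stands among the pieces on the mat. Not part of the work: do not move. Origin at the centre of its underside.
- ovoid_large: finished violet blown-glass vase, egg-shaped, 116 mm across, 165 mm high, left of the mat. Not part of the work. Origin at the centre of its underside.
- ovoid_rear: finished red blown-glass vase, egg-shaped, 92 mm across, 135 mm high, beyond the right-hand post of the air bar. Not part of the work. Origin at the centre of its underside.
- mat: white rubber draining mat, fixed, 130 (x) x 520 mm (y), 3 mm thick: the loose pieces stand on it. Origin at the centre of its underside.
There are look-alikes about, which are no part of the job. Leave any green look-alike of the stopper_a alone. What is shaped like the rest_a but orange is not meant.

How it is judged:
On the way, in this order (a step that is already met when the one before it is completed fails the run):
1. all four pieces are in the bays of their kind, lying flat or standing, and let go (((y of rest_a in the frame of crate between 0.074 and 0.202 m and y of rest_b in the frame of crate between 0.074 and 0.202 m and y of rest_s in the frame of crate between 0.074 and 0.202 m) or (y of rest_a in the frame of crate between -0.064 and 0.064 m and y of rest_b in the frame of crate between -0.064 and 0.064 m and y of rest_s in the frame of crate between -0.064 and 0.064 m) or (y of rest_a in the frame of crate between -0.202 and -0.074 m and y of rest_b in the frame of crate between -0.202 and -0.074 m and y of rest_s in the frame of crate between -0.202 and -0.074 m)) and ((y of stopper_a in the frame of crate between 0.074 and 0.202 m and y of stopper_s in the frame of crate between 0.074 and 0.202 m) or (y of stopper_a in the frame of crate between -0.064 and 0.064 m and y of stopper_s in the frame of crate between -0.064 and 0.064 m) or (y of stopper_a in the frame of crate between -0.202 and -0.074 m and y of stopper_s in the frame of crate between -0.202 and -0.074 m)) and ((y of bud_a in the frame of crate between 0.074 and 0.202 m and y of bud_s in the frame of crate between 0.074 and 0.202 m) or (y of bud_a in the frame of crate between -0.064 and 0.064 m and y of bud_s in the frame of crate between -0.064 and 0.064 m) or (y of bud_a in the frame of crate between -0.202 and -0.074 m and y of bud_s in the frame of crate between -0.202 and -0.074 m)) and x of rest_a in the frame of crate between -0.056 and 0.056 m and x of rest_b in the frame of crate between -0.056 and 0.056 m and x of rest_s in the frame of crate between -0.056 and 0.056 m and x of stopper_a in the frame of crate between -0.056 and 0.056 m and x of stopper_s in the frame of crate between -0.056 and 0.056 m and x of bud_a in the frame of crate between -0.056 and 0.056 m and x of bud_s in the frame of crate between -0.056 and 0.056 m and z of stopper_a in the frame of crate between 0 and 0.012 m and angle between each of stopper_a, stopper_s, bud_a, bud_s's own z axis and vertical below 0.2 rad and z of stopper_s in the frame of crate between 0 and 0.012 m and z of bud_a in the frame of crate between 0 and 0.012 m and z of bud_s in the frame of crate between 0 and 0.012 m and z of rest_a in the frame of crate between 0.011 and 0.023 m and angle between rest_a's own x axis and vertical between 1.37 and 1.77 rad and z of rest_b in the frame of crate between 0.011 and 0.023 m and angle between rest_b's own x axis and vertical between 1.37 and 1.77 rad and z of rest_s in the frame of crate between 0.011 and 0.023 m and angle between rest_s's own x axis and vertical between 1.37 and 1.77 rad and linear speed of each of rest_a, rest_b, rest_s, stopper_a, stopper_s, bud_a, bud_s below 0.03 m/s and contact force between the fingers and rest_a below 0.05 N and contact force between the fingers and rest_b below 0.05 N and contact force between the fingers and rest_s below 0.05 N and contact force between the fingers and stopper_a below 0.05 N and contact force between the fingers and stopper_s below 0.05 N and contact force between the fingers and bud_a below 0.05 N and contact force between the fingers and bud_s below 0.05 N), for 0.2 s.
2. after that, the air valve is half open (value of joint air_valve between 0.685 and 0.885 rad), for 0.2 s.
At the end, for the whole second after the job is handed in: Both knife rests, the stopper and the bud vase rest on the floor (within 6 mm) of the bay that holds the piece of their own kind, that piece too; stoppers and vases upright and rests flat within 0.2 rad, all at rest, and the air valve stands at 0.785 rad within 0.1 rad (all of step 2 and ((y of rest_a in the frame of crate between 0.074 and 0.202 m and y of rest_b in the frame of crate between 0.074 and 0.202 m and y of rest_s in the frame of crate between 0.074 and 0.202 m) or (y of rest_a in the frame of crate between -0.064 and 0.064 m and y of rest_b in the frame of crate between -0.064 and 0.064 m and y of rest_s in the frame of crate between -0.064 and 0.064 m) or (y of rest_a in the frame of crate between -0.202 and -0.074 m and y of rest_b in the frame of crate between -0.202 and -0.074 m and y of rest_s in the frame of crate between -0.202 and -0.074 m)) and ((y of stopper_a in the frame of crate between 0.074 and 0.202 m and y of stopper_s in the frame of crate between 0.074 and 0.202 m) or (y of stopper_a in the frame of crate between -0.064 and 0.064 m and y of stopper_s in the frame of crate between -0.064 and 0.064 m) or (y of stopper_a in the frame of crate between -0.202 and -0.074 m and y of stopper_s in the frame of crate between -0.202 and -0.074 m)) and ((y of bud_a in the frame of crate between 0.074 and 0.202 m and y of bud_s in the frame of crate between 0.074 and 0.202 m) or (y of bud_a in the frame of crate between -0.064 and 0.064 m and y of bud_s in the frame of crate between -0.064 and 0.064 m) or (y of bud_a in the frame of crate between -0.202 and -0.074 m and y of bud_s in the frame of crate between -0.202 and -0.074 m)) and x of rest_a in the frame of crate between -0.056 and 0.056 m and x of rest_b in the frame of crate between -0.056 and 0.056 m and x of rest_s in the frame of crate between -0.056 and 0.056 m and x of stopper_a in the frame of crate between -0.056 and 0.056 m and x of stopper_s in the frame of crate between -0.056 and 0.056 m and x of bud_a in the frame of crate between -0.056 and 0.056 m and x of bud_s in the frame of crate between -0.056 and 0.056 m and z of stopper_a in the frame of crate between 0 and 0.012 m and angle between each of stopper_a, stopper_s, bud_a, bud_s's own z axis and vertical below 0.2 rad and z of stopper_s in the frame of crate between 0 and 0.012 m and z of bud_a in the frame of crate between 0 and 0.012 m and z of bud_s in the frame of crate between 0 and 0.012 m and z of rest_a in the frame of crate between 0.011 and 0.023 m and angle between rest_a's own x axis and vertical between 1.37 and 1.77 rad and z of rest_b in the frame of crate between 0.011 and 0.023 m and angle between rest_b's own x axis and vertical between 1.37 and 1.77 rad and z of rest_s in the frame of crate between 0.011 and 0.023 m and angle between rest_s's own x axis and vertical between 1.37 and 1.77 rad and linear speed of each of rest_a, rest_b, rest_s, stopper_a, stopper_s, bud_a, bud_s below 0.03 m/s); the robot touches nothing.
It fails at once if the paperweight or one of the two big egg-shaped vases is shifted by more than 15 mm or tipped over (distance of any of paperweight, ovoid_large, ovoid_rear from where it was at the start of the episode above 0.015 m or angle between any of paperweight, ovoid_large, ovoid_rear's own z axis and vertical above 0.3 rad).
It fails at once if a piece is dropped or slammed into the crate: it moves faster than 0.5 m/s while its origin is less than 30 mm above the table within the crate's walls ((x of rest_a in the frame of crate between -0.06 and 0.06 m and y of rest_a in the frame of crate between -0.205 and 0.205 m and z of rest_a in the frame of crate below 0.03 m and linear speed of rest_a above 0.5 m/s) or (x of rest_b in the frame of crate between -0.06 and 0.06 m and y of rest_b in the frame of crate between -0.205 and 0.205 m and z of rest_b in the frame of crate below 0.03 m and linear speed of rest_b above 0.5 m/s) or (x of stopper_a in the frame of crate between -0.06 and 0.06 m and y of stopper_a in the frame of crate between -0.205 and 0.205 m and z of stopper_a in the frame of crate below 0.03 m and linear speed of stopper_a above 0.5 m/s) or (x of bud_a in the frame of crate between -0.06 and 0.06 m and y of bud_a in the frame of crate between -0.205 and 0.205 m and z of bud_a in the frame of crate below 0.03 m and linear speed of bud_a above 0.5 m/s)).
It fails at once if a piece of glass strikes or is pressed on the crate or the air bar with more than 40 N (contact force between any of rest_a, rest_b, rest_s, stopper_a, stopper_s, bud_a, bud_s and crate above 40 N).
It fails at once if the stopper or bud vase already in the crate is knocked over (angle between any of stopper_s, bud_s's own z axis and vertical above 0.6 rad).
It also fails if it takes over 72 s, if anything falls off the work surface, if the arm or the gripper's body presses on something with over 40 N, if the wrist force passes 120 N, or if a joint passes its speed limit or range.

## Working session

There is one attempt and no reset: what is moved stays moved. The work goes in short steps, Python scripts to look and compute and a tool call to move; the robot and the scene stay as the last step left them, time stands still between calls to the robot, and variables do not carry over. Pictures are saved under pics/ and viewed, at most 10 in all, crops included, and the job is handed in when it is done.

Besides the shell and the picture viewer there is one more tool, called after "Emit:" by a JSON object that holds its "api" and its "payload", one argument or row to a line. play_rows: Moves the arm, as the interface text tells. Its arguments: {"type":"object","properties":{"motion":{"type":"array"},"squeeze":{"type":"number"}},"required":["motion"]}

```bash
mkdir -p pics; cat > h.py <<'E'
from station import arm
import numpy as np, cv2
def ray(cam,uv,z,info=None):
    i=info or arm.camera_info(cam)
    K=np.array(i["camera_matrix"]);d=np.array(i["dist_coeffs"],float);R=np.array(i["R"]);t=np.array(i["t"])
    p=cv2.undistortPoints(np.array([[uv]],float),K,d)[0,0]
    v=R.T@np.array([p[0],p[1],1]);c=-R.T@t
    return c+v*(z-c[2])/v[2]
def proj(cam,X,info=None):
    i=info or arm.camera_info(cam)
    return cv2.projectPoints(np.array(X,float).reshape(-1,3),cv2.Rodrigues(np.array(i["R"]))[0],np.array(i["t"],float),np.array(i["camera_matrix"]),np.array(i["dist_coeffs"],float))[0][:,0]
E
python3 - <<'E'
from h import *
print(arm.observe())
for n in("scene","top"):
    im=arm.snapshot(n); cv2.imwrite(f"pics/{n}0.png",im); cv2.imwrite(f"pics/{n}0b.png",cv2.resize(im,(800,600),interpolation=cv2.INTER_CUBIC))
    i=arm.camera_info(n); print(n,np.round(-np.array(i["R"]).T@np.array(i["t"]),3),i["camera_matrix"])
E
```

```text
{'clock': 0.0, 'joint_pos': array([-1.46113733e+00,  3.59498564e-01,  1.51144212e+00,  1.16438535e-05,
        1.27246305e+00, -1.15120879e-01]), 'dq': array([-0.00109211,  0.000212  ,  0.000899  ,  0.00205153, -0.00040872,
       -0.00042103]), 'joint_torque': array([-1.88565318e-03, -5.15379453e+01, -2.70731020e+01,  6.75302627e-02,
        3.49647843e-02, -1.61694620e-04]), 'eef_pos': array([ 0.1336481 , -0.58426276,  0.24380969]), 'orientation': array([-3.13979484e+00, -2.19081973e-04,  2.24776247e-01]), 'ft_force': array([-0.61603595, -0.11612372, -0.34032679]), 'wrist_torque': array([-0.00940307,  0.00935714,  0.00576555]), 'grasp_force': 0.0, 'grip_width': 0.08775088760121845}
scene [1.225 0.092 0.867] [[350.13598748   0.         254.32294409]
 [  0.         350.13598748 192.93751157]
 [  0.           0.           1.        ]]
top [0.41  0.077 1.148] [[379.98711684   0.         258.61133878]
 [  0.         379.98711684 199.29422572]
 [  0.           0.           1.        ]]
```

View pics/top0b.png

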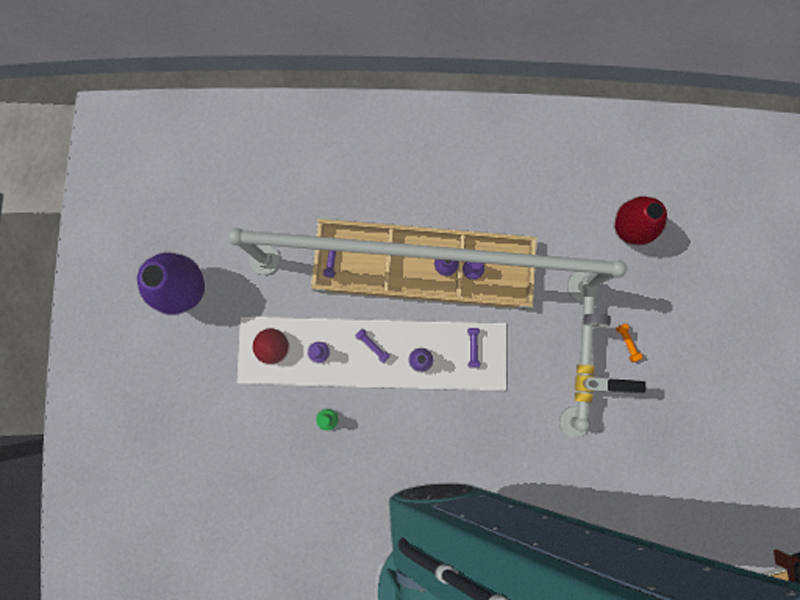

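View pics/scene0b.png

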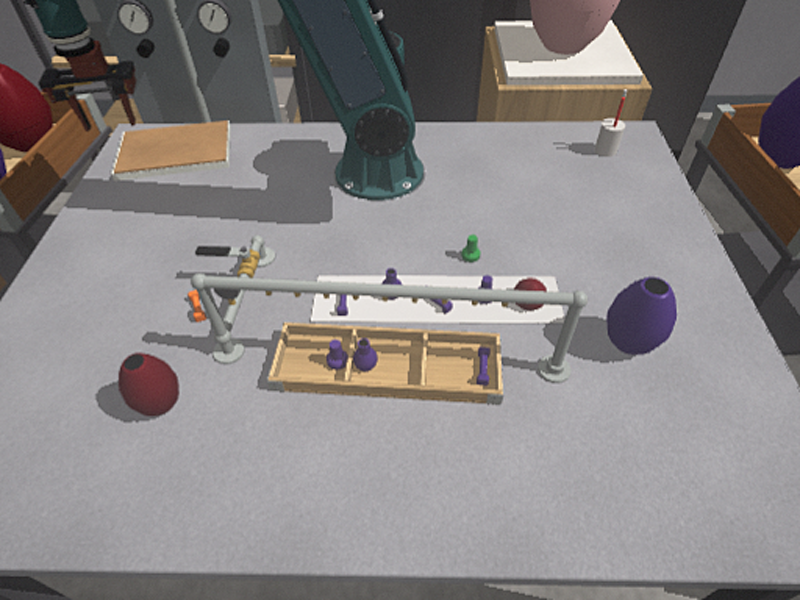

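The top view shows the left (+y) bay holding a rest, the middle bay a bud vase at its right side, and the right bay a stopper at its left side. On the mat, in 800x600 pixels, are the paperweight (270,346), stopper (318,352), diagonal rest (373,345), bud (421,360) and rest (475,348). The valve lever is at about (625,386).

```bash
python3 - <<'E'
from h import *
im=cv2.imread("pics/top0.png");hsv=cv2.cvtColor(im,cv2.COLOR_BGR2HSV)
m=cv2.inRange(hsv,(115,90,30),(140,255,255))
n,l,st,c=cv2.connectedComponentsWithStats(m)
for k in range(1,n):
    if st[k,4]<25: continue
    p=np.argwhere(l==k)[:,::-1].astype(np.float32)
    (rc,sz,a)=cv2.minAreaRect(p)
    # principal axis on z=.014
    q=np.array([ray("top",x,0.014)[:2] for x in p]); w,v=np.linalg.eigh(np.cov(q.T))
    print(c[k].round(1),st[k,4],"box",np.round(sz,1),"z.014",q.mean(0).round(4),"ax",np.degrees(np.arctan2(v[1,1],v[0,1])).round(1))
w=cv2.inRange(hsv,(10,50,80),(25,200,255)); w[:, :190]=0
w[:130]=0;w[210:]=0;w[:,355:]=0
b=cv2.boxPoints(cv2.minAreaRect(cv2.findNonZero(w)))
print("crate px",b.round(1)); B=np.array([ray("top",x,.036)[:2] for x in b]); print(B.round(4),B.mean(0).round(4))
bl=cv2.inRange(im,(0,0,0),(45,45,45)); bl[:235]=0;bl[258:]=0;bl[:,:380]=0;bl[:,425:]=0
r=cv2.minAreaRect(cv2.findNonZero(bl));print("lever",r);C=cv2.boxPoints(r)
L=np.array([ray("top",x,.095)[:2] for x in C]);print(L.round(4),L.mean(0).round(4))
print([ray("top",(x*.64,y*.64),z).round(3) for x,y,z in((237,237,.2),(620,268,.2),(589,384,.095))])
E
```

```text
[211.2 168.8] 67 box [ 5.2 15.2] z.014 [0.6188 0.2233] ax 175.4
[110.3 181.4] 1149 box [39.2 40.5] z.014 [0.5734 0.5345] ax 70.0
[284.9 170.4] 111 box [ 9. 14.] z.014 [ 6.195e-01 -4.000e-04] ax 85.5
[302.7 172.3] 113 box [10. 12.] z.014 [ 0.6153 -0.0544] ax 85.0
[237.8 220.7] 104 box [24.   5.7] z.014 [0.4638 0.1375] ax 47.4
[302.8 222.3] 114 box [24.  6.] z.014 [ 0.4639 -0.0565] ax -178.3
[203.2 224.8] 114 box [12. 11.] z.014 [0.4487 0.2408] ax -169.2
[268.5 229.9] 125 box [13.4 13.4] z.014 [0.4388 0.0453] ax -142.1
crate px [[198.4 185.5]
 [202.4 139.2]
 [344.2 151.2]
 [340.3 197.5]]
[[ 0.5638  0.2563]
 [ 0.7047  0.2508]
 [ 0.6792 -0.1767]
 [ 0.5387 -0.1646]] [0.6216 0.0415]
lever ((400.5380554199219, 246.46701049804688), (23.36903190612793, 6.697222709655762), 4.085616588592529)
[[ 0.3905 -0.29  ]
 [ 0.4092 -0.2914]
 [ 0.4054 -0.3594]
 [ 0.3867 -0.3579]] [ 0.3979 -0.3247]
[array([0.626, 0.355, 0.2  ]), array([ 0.591, -0.277,  0.2  ]), array([ 0.399, -0.256,  0.095])]
```

```bash
cat >> h.py <<'E'
from scipy.spatial.transform import Rotation as Ro
def pose():
    s=arm.observe(); return np.array(s["eef_pos"]),Ro.from_euler("xyz",s["orientation"]),s
def tgt(yaw,tilt=30): return Ro.from_euler("xyz",[180,-tilt,yaw],degrees=True)
def steps(pts,R=None,p=None):
    """tool-axis shifts (mm) through TCP points with orientation R"""
    p0,R0,_=pose(); R=R or R0; p=p0 if p is None else p
    for q in pts:
        d=R.inv().apply(np.array(q)-p)*1000; n=int(np.ceil(np.abs(np.linalg.norm(d))/48)); print("to",np.round(q,4),"tool mm",d.round(1),"rows",n,"each",(d/n).round(1)); p=np.array(q)
def turn(R):
    v=(pose()[1].inv()*R).as_rotvec(degrees=True); n=int(np.ceil(np.linalg.norm(v)/8.5));print("turn",v.round(2),n,(v/n).round(2))
CO=np.array([.6216,.0415]);CY=-3.3
def crate(x,y,z): 
    c,s=np.cos(np.radians(CY)),np.sin(np.radians(CY)); return np.array([CO[0]+c*x-s*y,CO[1]+s*x+c*y,z])
def tcp(g,R): return np.array(g)-R.apply([0,0,.003])
E
python3 - <<'E'
from h import *
turn(tgt(-3)); steps([(.42,-.35,.26)]); p0,_,_=pose()
R=tgt(-3); steps([(.40,.0455,.20)],R,np.array((.42,-.35,.26)))
print(crate(-20,0,0), [crate(*v).round(4) for v in((-.02,.025,.1),(-.02,-.155,.1),(-.01,.101,.1))])
E
```

```text
turn [-4.25 29.81 15.49] 4 [-1.06  7.45  3.87]
to [ 0.42 -0.35  0.26] tool mm [ 331.4 -164.6  -15.8] rows 8 each [ 41.4 -20.6  -2. ]
to [0.4    0.0455 0.2   ] tool mm [ -65.2 -393.9   31.6] rows 9 each [ -7.2 -43.8   3.5]
[-19.34523633   1.19278054   0.        ] [array([0.6031, 0.0676, 0.1   ]), array([ 0.5927, -0.1121,  0.1   ]), array([0.6174, 0.1429, 0.1   ])]
```

Emit:
{"api": "play_rows", "payload": {
  "motion": [
    [[0, 0, 0], [41.4, -20.6, -2], 60],
    [[0, 0, 0], [41.4, -20.6, -2], 60],
    [[0, 0, 0], [41.4, -20.6, -2], 60],
    [[0, 0, 0], [41.4, -20.6, -2], 60],
    [[0, 0, 0], [41.4, -20.6, -2], 60]
  ]
}}

```text
clock: 0.6
eef_pos: [0.3135, -0.4368, 0.2544]
orientation: [-3.141, 0.0, 0.224]
ft_force: [0.6, -0.7, 0.0]
grip_width: 0.0601
grasp_force: 0.0
```

Emit:
{"api": "play_rows", "payload": {
  "motion": [
    [[0, 0, 0], [41.4, -20.6, -2], 60],
    [[0, 0, 0], [41.4, -20.6, -2], 60],
    [[0, 0, 0], [41.4, -20.6, -2], 60]
  ]
}}

```text
clock: 0.9
eef_pos: [0.4209, -0.3488, 0.2605]
orientation: [-3.141, 0.0, 0.225]
ft_force: [0.0, -1.0, 0.6]
grip_width: 0.0595
grasp_force: 0.0
```

Emit:
{"api": "play_rows", "payload": {
  "motion": [
    [[-1.06, 7.45, 3.87], [0, 0, 0], 60],
    [[-1.06, 7.45, 3.87], [0, 0, 0], 60],
    [[-1.06, 7.45, 3.87], [0, 0, 0], 60],
    [[-1.06, 7.45, 3.87], [0, 0, 0], 60],
    [[0, 0, 0], [0, 0, 0], 60]
  ]
}}

```text
clock: 1.4
eef_pos: [0.417, -0.3478, 0.2583]
orientation: [-3.136, -0.523, -0.059]
ft_force: [-0.9, 0.1, -1.2]
grip_width: 0.0599
grasp_force: 0.0
```

```bash
python3 - <<'E'
from h import *
p,R,s=pose();print(p,R.as_euler("xyz",degrees=True),s["joint_pos"],s["clock"])
turn(tgt(-3));steps([(.40,.0455,.20)])
E
```

```text
[ 0.41699562 -0.34782835  0.25830543] [-179.69830047  -29.95441709   -3.39899931] [-1.12638203  0.12872279  1.93158251  0.59238879  0.90711439  0.17137545] 1.4
turn [-0.1   0.04 -0.35] 1 [-0.1   0.04 -0.35]
to [0.4    0.0455 0.2   ] tool mm [ -64.  -391.5   32.5] rows 9 each [ -7.1 -43.5   3.6]
```

Emit:
{"api": "play_rows", "payload": {
  "motion": [
    [[0, 0, 0], [-7.1, -43.5, 3.6], 60],
    [[0, 0, 0], [-7.1, -43.5, 3.6], 60],
    [[0, 0, 0], [-7.1, -43.5, 3.6], 60],
    [[0, 0, 0], [-7.1, -43.5, 3.6], 60],
    [[0, 0, 0], [-7.1, -43.5, 3.6], 60]
  ]
}}

```text
clock: 1.9
eef_pos: [0.4098, -0.1313, 0.2274]
orientation: [3.138, -0.523, -0.049]
ft_force: [0.5, 1.1, 1.2]
grip_width: 0.06
grasp_force: 0.0
```

Emit:
{"api": "play_rows", "payload": {
  "motion": [
    [[0, 0, 0], [-7.1, -43.5, 3.6], 60],
    [[0, 0, 0], [-7.1, -43.5, 3.6], 60],
    [[0, 0, 0], [-7.1, -43.5, 3.6], 60],
    [[0, 0, 0], [-7.1, -43.5, 3.6], 60],
    [[0, 0, 0], [0, 0, 0], 60]
  ]
}}

```text
clock: 2.4
eef_pos: [0.4018, 0.0151, 0.2031]
orientation: [3.136, -0.514, -0.044]
ft_force: [0.0, -0.9, -0.4]
grip_width: 0.0602
grasp_force: 0.0
```

```bash
python3 - <<'E'
from h import *
p,R,s=pose();print(p,s["joint_pos"],s["clock"])
i=arm.camera_info("wrist");im=arm.snapshot("wrist");cv2.imwrite("pics/w1.png",im)
np.save("w1.npy",i,allow_pickle=True)
print("cam",-np.array(i["R"]).T@np.array(i["t"]))
print(proj("wrist",[(.4385,.046,.071),(.4385,.046,.003),(.464,.1375,.014),(.464,-.0565,.014),(.448,.2375,.061)],i))
E
```

```text
[0.40183942 0.01512191 0.20311767] [-0.19855867 -0.08373031  2.33260025  0.18568201  0.38948137  1.26391205] 2.4
cam [0.39801729 0.01650893 0.36184689]
[[220.04984539 222.03626103]
 [226.43481668 230.22629564]
 [142.30380116 209.38746502]
 [318.02223497 201.67391922]
 [ 27.56127603 220.98953769]]
```

View pics/w1.png

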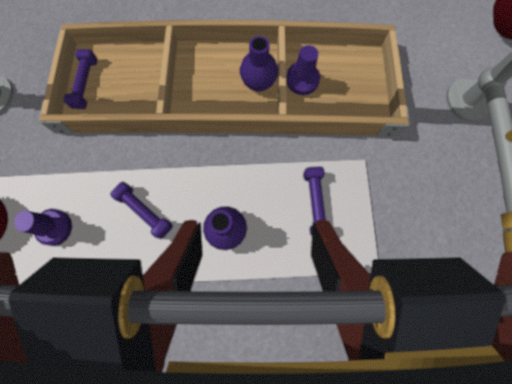

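The wrist view has the bud mouth at (220,219), the diagonal rest centred at (141,210) and the stopper top at (28,222), all within 3 px of my estimates. The bud stays on the right of the middle bay and the stopper_s on the left of the right bay.

```bash
python3 - <<'E'
from h import *
i=np.load("w1.npy",allow_pickle=True).item()
P=[ray("wrist",q,.036,i)[:2] for q in((64,25),(396,24),(408,117),(38,118))]
print(np.round(P,4),np.mean(P,0).round(4),np.degrees(np.arctan2(P[2][0]-P[3][0],-(P[2][1]-P[3][1]))))
c,s=np.cos(np.radians(CY)),np.sin(np.radians(CY))
for n,q,z in(("bud_s",(259,46),.074),("stop_s",(308,53),.064),("rest1",(86,56),.017),("rest2",(76,101),.017),("bud_a",(220,219),.071),("stop_a",(26,222),.061),("ra",(315,174),.014),("b1",(122,192),.014),("b2",(161,229),.014)):
    X=ray("wrist",q,z,i)[:2];d=X-CO;print(n,X.round(4),"crate",np.round([c*d[0]+s*d[1],-s*d[0]+c*d[1]],4))
R=tgt(-3,25);turn(R);g=np.array((.4385,.046,.12));steps([tcp(g,R)],R)
E
```

```text
[[ 0.7011  0.2453]
 [ 0.6803 -0.1732]
 [ 0.5521 -0.1641]
 [ 0.5717  0.259 ]] [0.6263 0.0417] -2.6531460263706337
bud_s [0.621  0.0018] crate [ 0.0017 -0.0396]
stop_s [ 0.6179 -0.0512] crate [ 0.0016 -0.0927]
rest1 [0.6653 0.2204] crate [0.0333 0.1811]
rest2 [0.6011 0.2258] crate [-0.0311  0.1828]
bud_a [0.4413 0.046 ] crate [-0.1803 -0.0059]
stop_a [0.447  0.2391] crate [-0.1856  0.1872]
ra [ 0.4958 -0.056 ] crate [-0.12   -0.1046]
b1 [0.4848 0.1615] crate [-0.1435  0.1119]
b2 [0.4415 0.1162] crate [-0.1841  0.0642]
turn [ 0.15 -4.5   0.45] 1 [ 0.15 -4.5   0.45]
to [0.4372 0.0461 0.1227] tool mm [ -4.3 -34.1  87.1] rows 2 each [ -2.2 -17.1  43.6]
```

Emit:
{"api": "play_rows", "payload": {
  "motion": [
    [[0.15, -4.5, 0.45], [0, 0, 0], 60],
    [[0, 0, 0], [-0.5, -11.4, 29], 60],
    [[0, 0, 0], [-0.5, -11.4, 29], 60],
    [[0, 0, 0], [-0.5, -11.4, 29], 60],
    [[0, 0, 0], [0, 0, 0], 60]
  ]
}}

```text
clock: 2.95
eef_pos: [0.4393, 0.0431, 0.121]
orientation: [-3.141, -0.428, -0.06]
ft_force: [0.7, -0.2, 0.1]
grip_width: 0.06
grasp_force: 0.0
```

```bash
python3 - <<'E'
from h import *
p,R,s=pose();print(p,R.as_euler("xyz",degrees=True),s["joint_pos"],s["clock"])
R=tgt(-3,25);turn(R);steps([tcp((.440,.046,z),R) for z in(.12,.065)])
E
```

```text
[0.43931742 0.04309605 0.12095392] [-179.95488682  -24.50368606   -3.45755253] [-5.91973188e-02  2.03690093e-01  2.31137968e+00  1.57478472e-03
  1.98852546e-01  1.57029750e+00] 2.95
turn [ 0.15  0.5  -0.42] 1 [ 0.15  0.5  -0.42]
to [0.4387 0.0461 0.1227] tool mm [ 0.  -2.9 -1.9] rows 1 each [ 0.  -2.9 -1.9]
to [0.4387 0.0461 0.0677] tool mm [-22.8   0.   50. ] rows 2 each [-11.4   0.   25. ]
```

```bash
cat > k.py <<'E'
from h import *
from scipy.optimize import least_squares
lo=np.array([-2.97,-1.01,.21,-.96,.2,-2.98]);hi=np.array([2.97,2.36,2.38,4.11,2.71,2.98])
def fk(j,k,s=1):
    a1,o,z0,L2,a3,L3,D=k; ry=lambda a:Ro.from_euler("y",a); rz=lambda a:Ro.from_euler("z",a)
    A=ry(j[1]);B=A*ry(j[2]);C=B*rz(j[3])*ry(j[4])
    p=np.array([a1,o,z0])+A.apply([0,0,L2])+B.apply([a3,0,L3])+C.apply([0,0,D])
    return rz(j[0]).apply(p),rz(j[0])*C*rz(j[5]-np.pi/2)
data=[((-1.46113733,.359498564,1.51144212,0,1.27246305,-.115120879),(.1336481,-.58426276,.24380969),(-3.13979,-.0002,.224776)),
((-1.12638203,.12872279,1.93158251,.59238879,.90711439,.17137545),(.41699562,-.34782835,.25830543),np.radians((-179.69830047,-29.95441709,-3.39899931))),
((-.19855867,-.08373031,2.33260025,.18568201,.38948137,1.26391205),(.40183942,.01512191,.20311767),(3.136,-.514,-.044)),
((-.0591973188,.203690093,2.31137968,.00157478472,.198852546,1.5702975),(.43931742,.04309605,.12095392),np.radians((-179.95488682,-24.50368606,-3.45755253)))]
f=lambda k:np.concatenate([fk(j,k)[0]-p for j,p,_ in data])
r=least_squares(f,[0,.07,.4,.4,0,.4,.3]);k=r.x
def ik(p,R,seeds=12):
    best=None;rng=np.random.default_rng(0)
    for _ in range(seeds):
        x0=np.clip(np.array([np.arctan2(p[1],p[0])-.1,.3,2,rng.uniform(-.9,4),.6,rng.uniform(-2,2)]),lo,hi)
        def e(j):
            q,Q=fk(j,k);return np.concatenate([(q-p)*5,(Q.inv()*R).as_rotvec()])
        s=least_squares(e,x0,bounds=(lo,hi))
        if best is None or s.cost<best.cost-1e-9 : best=s
    return best.x.round(2),best.cost
if __name__=="__main__":
    print(k.round(4),np.abs(r.fun).max())
    for j,p,o in data: print(np.degrees((fk(j,k)[1].inv()*Ro.from_euler("xyz",o)).magnitude()).round(2))
    def t(n,g,yaw,tilt): R=tgt(yaw,tilt);print(n,yaw,tilt,*ik(tcp(g,R),R))
    for ti in(0,10,14,18,22): t("rest_a",(.464,-.0565,.027),-1.7,ti)
    for yaw in(46,226): t("rest_b",(.463,.139,.027),yaw,25)
    for yaw in(45,90): t("bud",(.44,.046,.065),yaw,25);t("stop",(.447,.239,.05),yaw,25)
    for g in((.603,.067,.07),(.593,-.112,.055),(.617,.143,.03)): t("place",g,-3.3,25)
E
python3 k.py
```

```text
[0.     0.0689 0.2665 0.6111 0.1122 0.4336 0.3593] 2.5294331323089114e-06
180.0
180.0
180.0
180.0
rest_a -1.7 0 [-0.27  0.5   2.    0.    0.64 -1.81] 3.29621685005829e-25
rest_a -1.7 10 [-0.31  0.46  2.14  0.13  0.37 -1.96] 9.865153883875756e-29
rest_a -1.7 14 [-0.32  0.46  2.2   0.28  0.26 -2.12] 3.8606694650013433e-25
rest_a -1.7 18 [-0.35  0.46  2.24  0.56  0.2  -2.43] 0.00029119068549587245
rest_a -1.7 22 [-0.41  0.5   2.35  2.04  0.2   2.31] 0.0011938096944955803
rest_b 46 25 [-0.11  0.51  2.26  1.31  0.35  2.55] 7.018166807607245e-25
rest_b 226 25 [ 0.3   0.69  1.66 -0.22  1.19  1.19] 1.2223406707895626e-26
bud 45 25 [-0.39  0.39  2.28  0.97  0.49  2.66] 2.4245050587404815e-31
stop 45 25 [0.18 0.45 2.23 1.22 0.26 2.94] 2.0156861659973208e-25
bud 90 25 [-0.39  0.48  2.03  0.53  0.88  2.36] 4.60340834969994e-23
stop 90 25 [0.04 0.51 2.03 0.7  0.71 2.61] 1.572535306297767e-23
place -3.3 25 [ 0.02  0.47  2.02 -0.14  0.22 -1.37] 5.4402334647863585e-30
place -3.3 25 [-0.38  0.5   2.04  0.62  0.23 -2.48] 1.9078550911553344e-27
place -3.3 25 [ 0.17  0.57  1.97 -0.51  0.2  -0.85] 4.6248629725439356e-07
```

```bash
sed -i 's/j\[5\]-np.pi\/2/j[5]+np.pi\/2/; s/rng.uniform(-2,2)\]/rng.uniform(-1,2)]/; s/CO=np.array.*;/CO=np.array([.6225,.0416]);/' k.py h.py
python3 - <<'E'
from k import *
def t(n,g,yaw,tilt): R=tgt(yaw,tilt);print(n,yaw,tilt,*ik(tcp(g,R),R,20))
t("rest_b",(.463,.139,.027),46.3,25);t("rest_b up",(.463,.139,.1),46.3,25)
t("rest_a re",(.464,-.0565,.027),46,25);t("rest_a v",(.464,-.0565,.022),-1.7,0);t("rest_a v",(.464,-.0565,.022),46,0)
for yaw in(45,70): 
  for z in(.065,.12): t("bud",(.44,.046,z),yaw,23)
for z in(.05,.12):t("stop",(.447,.239,z),45,23);t("stop",(.447,.239,z),70,23)
for n,x,y,zs in(("B",-.034,.025,(.07,.11)),("S",-.03,-.155,(.055,.09)),("R",-.021,.101,(.03,.065)),("R",-.021,.139,(.03,.065))):
  for z in zs:
    for ti in (20,23): t(n,crate(x,y,z),-3.3,ti)
t("mid",(.5,.07,.12),-3.3,23);t("mid",(.5,.07,.12),30,23)
E
```

```text
rest_b 46.3 25 [-0.11  0.51  2.26  1.3   0.36 -0.59] 8.665467935768488e-26
rest_b up 46.3 25 [-0.11  0.32  2.2   0.82  0.48 -0.06] 4.303731201976327e-31
rest_a re 46 25 [-0.61  0.52  2.18  0.91  0.56 -0.66] 1.695184231267232e-20
rest_a v -1.7 0 [-0.27  0.51  2.    0.    0.63  1.33] 2.020064636401833e-28
rest_a v 46 0 [-0.27  0.51  2.   -0.    0.63  0.5 ] 1.362969178932031e-30
bud 45 23 [-0.36  0.38  2.26  0.87  0.48 -0.36] 2.3517215642608026e-18
bud 45 23 [-0.36  0.24  2.21  0.66  0.62 -0.1 ] 4.060401990565152e-31
bud 70 23 [-0.39  0.43  2.14  0.65  0.7  -0.57] 2.0676302400455267e-30
bud 70 23 [-0.39  0.31  2.09  0.55  0.84 -0.44] 1.805436544829079e-29
stop 45 23 [0.2  0.44 2.21 0.97 0.27 0.06] 9.425320591898846e-31
stop 70 23 [ 0.09  0.47  2.12  0.81  0.51 -0.26] 7.773423732245811e-27
stop 45 23 [0.2  0.28 2.15 0.54 0.43 0.52] 4.164717578590455e-29
stop 70 23 [ 0.09  0.32  2.07  0.61  0.67 -0.03] 1.7203375718622897e-25
B -3.3 20 [ 0.01  0.46  1.98 -0.07  0.36  1.7 ] 6.592599552833195e-31
B -3.3 23 [ 0.02  0.46  2.02 -0.11  0.27  1.75] 7.431988271320055e-21
B -3.3 20 [ 0.01  0.39  1.
[... 401 characters left out ...]
3.3 20 [ 0.17  0.56  1.92 -0.24  0.32  2.01] 2.409485375020658e-18
R -3.3 23 [ 0.17  0.57  1.96 -0.39  0.24  2.16] 5.544019891998185e-22
R -3.3 20 [ 0.17  0.5   1.9  -0.2   0.4   1.96] 8.334580042536687e-26
R -3.3 23 [ 0.17  0.5   1.94 -0.29  0.32  2.06] 1.4282283990641857e-16
R -3.3 20 [ 0.24  0.58  1.89 -0.29  0.35  2.12] 4.0517799563805783e-29
R -3.3 23 [ 0.25  0.58  1.93 -0.44  0.28  2.28] 5.4082726564776315e-30
R -3.3 20 [ 0.24  0.52  1.87 -0.24  0.43  2.07] 6.876363025767315e-23
R -3.3 23 [ 0.25  0.51  1.91 -0.35  0.35  2.18] 5.027216531902928e-30
mid -3.3 23 [ 0.03  0.27  2.16 -0.11  0.31  1.75] 8.10913136219345e-29
mid 30 23 [-0.19  0.28  2.14  0.59  0.48  0.37] 5.742339703139647e-18
```

```bash
cat >> h.py <<'E'
from scipy.spatial.transform import Slerp
def plan(wps,v=48,w=8.3):
    """wps: (grasp point, yaw, tilt[, max mm/row]); prints rows (turn, shift)"""
    p,R,s=pose(); print("now",p.round(4),R.as_euler("xyz",degrees=True).round(1),"j",s["joint_pos"].round(2),"t",s["clock"],"w",round(s["grip_width"]*1000,1))
    for W in wps:
        Q=tgt(W[1],W[2]); q=tcp(W[0],Q); vv=W[3] if len(W)>3 else v
        n=max(1,int(np.ceil(max(np.linalg.norm(q-p)*1000/vv,np.degrees((R.inv()*Q).magnitude())/w))))
        S=Slerp([0,1],Ro.concatenate([R,Q])); print("->",np.round(W[0],3),W[1:],"n",n)
        last=None
        for i in range(n):
            A,B=S(i/n),S((i+1)/n); row=((A.inv()*B).as_rotvec(degrees=True).round(2).tolist(),A.inv().apply((q-p)/n*1000).round(1).tolist())
            if row==last: print("   same")
            else: print("  ",row)
            last=row
        p,R=q,Q
E
python3 -c "
from h import *
b=(.44,.046)
plan([((*b,.118),60,23),((*b,.065),60,23,27)])"
```

```text
now [0.4393 0.0431 0.121 ] [-180.   -24.5   -3.5] j [-0.06  0.2   2.31  0.    0.2   1.57] t 2.95 w 60.0
-> [0.44  0.046 0.118] (60, 23) n 8
   ([3.19, -0.17, -7.26], [-0.0, -0.2, 0.0])
   same
   same
   ([3.19, -0.17, -7.26], [0.1, -0.2, 0.1])
   same
   same
   same
   ([3.19, -0.17, -7.26], [0.2, -0.1, 0.1])
-> [0.44  0.046 0.065] (60, 23, 27) n 2
   ([0.0, 0.0, 0.0], [-10.4, -0.0, 24.4])
   same
```

Emit:
{"api": "play_rows", "payload": {
  "motion": [
    [[3.19, -0.17, -7.26], [0, 0, 0], 55],
    [[3.19, -0.17, -7.26], [0, 0, 0], 55],
    [[3.19, -0.17, -7.26], [0, 0, 0], 55],
    [[3.19, -0.17, -7.26], [0, 0, 0], 55],
    [[3.19, -0.17, -7.26], [0, 0, 0], 55]
  ]
}}

```text
clock: 3.45
eef_pos: [0.4359, 0.0396, 0.1223]
orientation: [3.133, -0.407, 0.32]
ft_force: [-0.4, -0.6, 0.6]
grip_width: 0.0549
grasp_force: 0.0
```

Emit:
{"api": "play_rows", "payload": {
  "motion": [
    [[3.19, -0.17, -7.26], [0, 0, 0], 55],
    [[3.19, -0.17, -7.26], [0, 0, 0], 55],
    [[3.19, -0.17, -7.26], [0, 0, 0], 55],
    [[0, 0, 0], [0, 0, 0], 55],
    [[0, 0, 0], [0, 0, 0], 55]
  ]
}}

```text
clock: 3.95
eef_pos: [0.4354, 0.0393, 0.1215]
orientation: [3.141, -0.395, 0.723]
ft_force: [0.0, -0.2, -0.1]
grip_width: 0.0547
grasp_force: 0.0
```

```bash
python3 - <<'E'
s=open('h.py').read()
s=s.replace("S=Slerp([0,1],Ro.concatenate([R,Q]));","e=R.as_euler('xyz',degrees=True); e[0]%=360; y1=W[1]+360*round((e[2]-W[1])/360); S=(lambda u,e=e,y1=y1,W=W: Ro.from_euler('xyz',[e[0]+u*(180-e[0]),e[1]+u*(-W[2]-e[1]),e[2]+u*(y1-e[2])],degrees=True));")
open('h.py','w').write(s)
from h import *
b=(.44,.046)
plan([((*b,.118),60,23),((*b,.065),60,23,27)])
E
```

```text
now [0.4354 0.0393 0.1215] [180.  -22.6  41.4] j [-0.36  0.24  2.22  0.66  0.59 -0.05] t 3.95 w 54.7
-> [0.44  0.046 0.118] (60, 23) n 3
   ([2.4, 0.13, -5.72], [2.0, -0.5, 1.1])
   ([2.42, 0.13, -5.71], [2.0, -0.3, 1.1])
   ([2.43, 0.13, -5.71], [2.0, -0.1, 1.1])
-> [0.44  0.046 0.065] (60, 23, 27) n 2
   ([0.0, -0.0, 0.0], [-10.4, -0.0, 24.4])
   same
```

Emit:
{"api": "play_rows", "payload": {
  "motion": [
    [[2.4, 0.13, -5.72], [2, -0.5, 1.1], 55],
    [[2.42, 0.13, -5.71], [2, -0.3, 1.1], 55],
    [[2.43, 0.13, -5.71], [2, -0.1, 1.1], 55],
    [[0, 0, 0], [-5.2, 0, 12.2], 55],
    [[0, 0, 0], [0, 0, 0], 55]
  ]
}}

```text
clock: 4.45
eef_pos: [0.4374, 0.0468, 0.1061]
orientation: [-3.137, -0.4, 1.049]
ft_force: [0.1, -0.9, 0.5]
grip_width: 0.055
grasp_force: 0.0
```

```bash
python3 - <<'E'
from h import *
b=(.44,.046)
plan([((*b,.065),60,23,15)])
E
```

```text
now [0.4374 0.0468 0.1061] [-179.7  -22.9   60.1] j [-0.39  0.32  2.16  0.63  0.72 -0.36] t 4.45 w 55.0
-> [0.44  0.046 0.065] (60, 23, 15) n 3
   ([-0.09, 0.02, 0.02], [-5.2, 0.9, 11.7])
   same
   same
```

Emit:
{"api": "play_rows", "payload": {
  "motion": [
    [[0, 0, 0], [-5.2, 0.9, 11.7], 55],
    [[0, 0, 0], [-5.2, 0.9, 11.7], 55],
    [[0, 0, 0], [-5.2, 0.9, 11.7], 55],
    [[0, 0, 0], [0, 0, 0], 10],
    [[0, 0, 0], [0, 0, 0], 10]
  ],
  "squeeze": 12
}}

```text
clock: 4.95
eef_pos: [0.4394, 0.0451, 0.0686]
orientation: [-3.137, -0.401, 1.05]
ft_force: [0.3, -0.8, 0.0]
grip_width: 0.0424
grasp_force: 0.0
```

Emit:
{"api": "play_rows", "payload": {
  "motion": [
    [[0, 0, 0], [0, 0, 0], 10],
    [[0, 0, 0], [0, 0, 0], 10],
    [[0, 0, 0], [0, 0, 0], 10]
  ]
}}

```text
clock: 5.25
eef_pos: [0.4398, 0.045, 0.0688]
orientation: [-3.138, -0.401, 1.051]
ft_force: [-0.7, 0.9, 3.9]
grip_width: 0.0217
grasp_force: 15.0
```

```bash
python3 - <<'E'
from h import *
p,R,s=pose();print(s["grip_width"],s["grasp_force"])
plan([((.45,.046,.13),60,23,30),((.50,.06,.12),-3.3,23),(crate(-.075,.025,.115),-3.3,23),(crate(-.035,.025,.110),-3.3,23,20)])
E
```

```text
0.021684234686671407 15.030225788941607
now [0.4398 0.045  0.0688] [-179.8  -23.    60.2] j [-0.39  0.41  2.18  0.72  0.63 -0.48] t 5.25 w 21.7
-> [0.45  0.046 0.13 ] (60, 23, 30) n 3
   ([-0.09, 0.01, 0.07], [9.8, 2.7, -19.0])
   ([-0.09, 0.01, 0.07], [9.8, 2.8, -19.0])
   same
-> [0.5  0.06 0.12] (-3.3, 23) n 8
   ([-3.09, 0.0, 7.28], [3.9, 4.4, 3.0])
   ([-3.09, -0.0, 7.28], [4.4, 3.7, 3.2])
   ([-3.09, -0.0, 7.28], [4.8, 3.0, 3.4])
   ([-3.09, 0.0, 7.28], [5.1, 2.1, 3.5])
   ([-3.09, -0.0, 7.28], [5.3, 1.3, 3.6])
   ([-3.09, -0.0, 7.28], [5.4, 0.4, 3.7])
   ([-3.09, -0.0, 7.28], [5.4, -0.5, 3.7])
   ([-3.09, -0.0, 7.28], [5.3, -1.4, 3.6])
-> [0.549 0.071 0.115] (-3.3, 23) n 2
   ([-0.0, 0.0, 0.0], [21.3, -6.8, 11.7])
   same
-> [0.589 0.069 0.11 ] (-3.3, 23, 20) n 3
   ([-0.0, 0.0, 0.0], [11.6, 0.0, 6.7])
   same
   same
```

Emit:
{"api": "play_rows", "payload": {
  "motion": [
    [[0, 0, 0], [9.8, 2.7, -19], 10],
    [[0, 0, 0], [9.8, 2.7, -19], 10],
    [[0, 0, 0], [9.8, 2.7, -19], 10],
    [[-3.09, 0, 7.28], [3.9, 4.4, 3], 10],
    [[-3.09, 0, 7.28], [4.4, 3.7, 3.2], 10]
  ]
}}

```text
clock: 5.75
eef_pos: [0.463, 0.0481, 0.1307]
orientation: [-3.141, -0.401, 0.77]
ft_force: [-0.2, -0.2, -0.8]
grip_width: 0.0218
grasp_force: 14.5
```

Emit:
{"api": "play_rows", "payload": {
  "motion": [
    [[-3.09, 0, 7.28], [4.8, 3, 3.4], 10],
    [[-3.09, 0, 7.28], [5.1, 2.1, 3.5], 10],
    [[-3.09, 0, 7.28], [5.3, 1.3, 3.6], 10],
    [[-3.09, 0, 7.28], [5.4, 0.4, 3.7], 10],
    [[-3.09, 0, 7.28], [5.4, -0.5, 3.7], 10]
  ]
}}

```text
clock: 6.25
eef_pos: [0.4865, 0.0566, 0.1233]
orientation: [-3.141, -0.392, 0.179]
ft_force: [-0.4, 0.3, -0.8]
grip_width: 0.0219
grasp_force: 14.5
```

Emit:
{"api": "play_rows", "payload": {
  "motion": [
    [[-3.09, 0, 7.28], [5.3, -1.4, 3.6], 10],
    [[0, 0, 0], [0, 0, 0], 10],
    [[0, 0, 0], [0, 0, 0], 10]
  ]
}}

```text
clock: 6.55
eef_pos: [0.4889, 0.0575, 0.1219]
orientation: [3.14, -0.387, 0.111]
ft_force: [-0.6, 0.3, -0.8]
grip_width: 0.0219
grasp_force: 14.5
```

```bash
python3 - <<'E'
from h import *
p,R,s=pose();print(s["grip_width"],s["grasp_force"])
plan([(crate(-.09,.025,.112),-3.3,23),(crate(-.035,.025,.103),-3.3,23,20)])
E
```

```text
0.021908882385824086 14.477046790416352
now [0.4889 0.0575 0.1219] [179.9 -22.2   6.4] j [-0.07  0.26  2.18  0.21  0.33  1.2 ] t 6.55 w 21.9
-> [0.534 0.072 0.112] (-3.3, 23) n 2
   ([-1.78, 0.41, 4.47], [19.6, -4.7, 11.8])
   ([-1.82, 0.41, 4.45], [19.1, -6.6, 11.8])
-> [0.589 0.069 0.103] (-3.3, 23, 20) n 3
   ([-0.0, 0.0, 0.0], [15.7, -0.0, 9.9])
   same
   same
```

Emit:
{"api": "play_rows", "payload": {
  "motion": [
    [[-0.9, 0.2, 2.23], [9.8, -2.3, 5.9], 10],
    [[-0.9, 0.2, 2.23], [9.8, -2.5, 5.9], 10],
    [[-0.9, 0.2, 2.23], [9.6, -3.1, 5.9], 10],
    [[-0.9, 0.2, 2.23], [9.5, -3.3, 5.9], 10],
    [[0, 0, 0], [0, 0, 0], 10]
  ]
}}

```text
clock: 7.05
eef_pos: [0.5348, 0.0703, 0.115]
orientation: [3.142, -0.402, -0.059]
ft_force: [0.2, 0.3, -0.6]
grip_width: 0.0213
grasp_force: 14.5
```

```bash
python3 - <<'E'
from h import *
plan([(crate(-.035,.025,.103),-3.3,23,20),(crate(-.033,.025,.0705),-3.3,23,12)])
im=arm.snapshot("scene");cv2.imwrite("pics/s2.png",cv2.resize(im[120:290,100:400],None,fx=2.6,fy=2.6,interpolation=cv2.INTER_CUBIC))
E
```

```text
now [0.5348 0.0703 0.115 ] [180.  -23.1  -3.4] j [ 0.02  0.32  2.1  -0.1   0.32  1.75] t 7.05 w 21.3
-> [0.589 0.069 0.103] (-3.3, 23, 20) n 3
   ([0.02, -0.02, -0.03], [15.1, -0.5, 9.8])
   same
   same
-> [0.591 0.068 0.07 ] (-3.3, 23, 12) n 3
   ([-0.0, 0.0, 0.0], [-3.6, -0.0, 10.2])
   same
   same
```

View pics/s2.png

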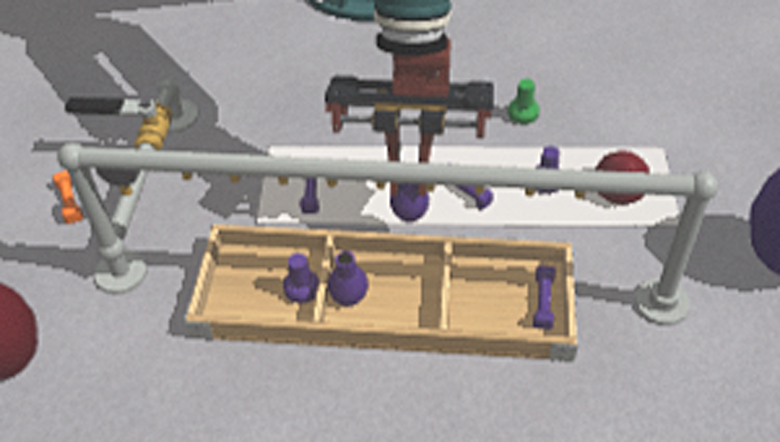

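The bud hangs in the gripper at (410,203), just in front of the crate, with the body below the bar line.

Emit:
{"api": "play_rows", "payload": {
  "motion": [
    [[0, 0, 0], [15.1, -0.5, 9.8], 10],
    [[0, 0, 0], [15.1, -0.5, 9.8], 10],
    [[0, 0, 0], [15.1, -0.5, 9.8], 10],
    [[0, 0, 0], [0, 0, 0], 10]
  ]
}}

```text
clock: 7.5
eef_pos: [0.5883, 0.0678, 0.1058]
orientation: [-3.141, -0.403, -0.061]
ft_force: [-0.0, 0.4, -0.3]
grip_width: 0.0215
grasp_force: 14.5
```

Emit:
{"api": "play_rows", "payload": {
  "motion": [
    [[0, 0, 0], [-3.6, 0, 10.2], 10],
    [[0, 0, 0], [-3.6, 0, 10.2], 10],
    [[0, 0, 0], [-3.6, 0, 10.2], 10],
    [[0, 0, 0], [0, 0, 0], 10]
  ]
}}

```text
clock: 7.9
eef_pos: [0.588, 0.0684, 0.0717]
orientation: [-3.141, -0.4, -0.061]
ft_force: [2.9, 0.1, -2.3]
grip_width: 0.0217
grasp_force: 17.1
```

```bash
python3 - <<'E'
from h import *
plan([(crate(-.033,.025,.069),-3.3,23,12),(crate(-.034,.025,.103),-3.3,23,20),(crate(-.09,.025,.112),-3.3,23),((.5,.06,.13),-3.3,23)])
E
```

```text
now [0.588  0.0684 0.0717] [-180.   -22.9   -3.5] j [ 0.02  0.46  2.02 -0.12  0.26  1.76] t 7.9 w 21.7
-> [0.591 0.068 0.069] (-3.3, 23, 12) n 1
   ([0.06, 0.08, -0.2], [1.7, -0.3, 0.6])
-> [0.59  0.069 0.103] (-3.3, 23, 20) n 2
   ([-0.0, 0.0, 0.0], [6.2, -0.0, -15.8])
   same
-> [0.534 0.072 0.112] (-3.3, 23) n 2
   ([-0.0, 0.0, 0.0], [-24.0, 0.0, -15.1])
   same
-> [0.5  0.06 0.13] (-3.3, 23) n 1
   ([-0.0, 0.0, 0.0], [-23.7, 13.7, -29.6])
```

Emit:
{"api": "play_rows", "payload": {
  "motion": [
    [[0, 0, 0], [2.8, 0, 1.2], 10],
    [[0, 0, 0], [0, 0, 0], 10],
    [[0, 0, 0], [0, 0, 0], 10]
  ]
}}

```text
clock: 8.2
eef_pos: [0.591, 0.0682, 0.0728]
orientation: [-3.141, -0.4, -0.062]
ft_force: [0.0, -0.1, -0.8]
grip_width: 0.0218
grasp_force: 17.2
```

```bash
python3 - <<'E'
from h import *
plan([]);s=arm.observe();print(s["ft_force"],s["wrist_torque"])
E
```

```text
now [0.591  0.0682 0.0728] [-180.   -22.9   -3.5] j [ 0.02  0.46  2.01 -0.11  0.27  1.75] t 8.2 w 21.8
[ 0.01839166 -0.11790899 -0.81833225] [0.04453121 0.31270784 0.00409544]
```

Emit:
{"api": "play_rows", "payload": {
  "motion": [
    [[0, 0, 0], [0, 0, 1.2], 10],
    [[0, 0, 0], [0, 0, 0], 10],
    [[0, 0, 0], [0, 0, 0], 28],
    [[0, 0, 0], [0, 0, 0], 38],
    [[0, 0, 0], [0, 0, 0], 38]
  ]
}}

```text
clock: 8.7
eef_pos: [0.5922, 0.0681, 0.0721]
orientation: [-3.141, -0.402, -0.062]
ft_force: [-0.2, 0.3, -0.5]
grip_width: 0.0371
grasp_force: 0.0
```

Emit:
{"api": "play_rows", "payload": {
  "motion": [
    [[0, 0, 0], [6.2, 0, -15.8], 38],
    [[0, 0, 0], [6.2, 0, -15.8], 38],
    [[0, 0, 0], [-24, 0, -15.1], 45],
    [[0, 0, 0], [-24, 0, -15.1], 45],
    [[0, 0, 0], [0, 0, 0], 45]
  ]
}}

```text
clock: 9.2
eef_pos: [0.5307, 0.0718, 0.1144]
orientation: [3.142, -0.397, -0.061]
ft_force: [-0.5, -0.2, -0.2]
grip_width: 0.0448
grasp_force: 0.0
```

```bash
sed -i 's/CO=np.array(\[.6225/CO=np.array([.6240/' h.py; python3 - <<'E'
from h import *
plan([((.45,.19,.16),30,23),((.447,.239,.13),70,23),((.447,.239,.05),70,23,20)])
im=arm.snapshot("scene");cv2.imwrite("pics/s3.png",cv2.resize(im[120:290,100:400],None,fx=2.6,fy=2.6,interpolation=cv2.INTER_CUBIC))
E
```

```text
now [0.5307 0.0718 0.1144] [180.  -22.7  -3.5] j [ 0.03  0.32  2.1  -0.11  0.32  1.76] t 9.2 w 44.8
-> [0.45 0.19 0.16] (30, 23) n 5
   ([2.59, 0.05, -6.18], [-12.6, -22.5, -15.8])
   ([2.6, 0.05, -6.18], [-10.1, -24.4, -14.7])
   ([2.61, 0.05, -6.18], [-7.4, -26.0, -13.6])
   ([2.61, 0.05, -6.17], [-4.5, -27.2, -12.4])
   ([2.62, 0.05, -6.17], [-1.5, -28.1, -11.1])
-> [0.447 0.239 0.13 ] (70, 23) n 5
   ([3.13, 0.0, -7.36], [1.7, -8.6, 7.3])
   ([3.13, 0.0, -7.36], [2.8, -7.9, 7.7])
   ([3.13, 0.0, -7.36], [3.8, -7.1, 8.1])
   ([3.13, 0.0, -7.36], [4.6, -6.1, 8.5])
   ([3.13, 0.0, -7.36], [5.3, -5.0, 8.8])
-> [0.447 0.239 0.05 ] (70, 23, 20) n 4
   ([0.0, 0.0, 0.0], [-7.8, -0.0, 18.4])
   same
   same
   same
```

View pics/s3.png

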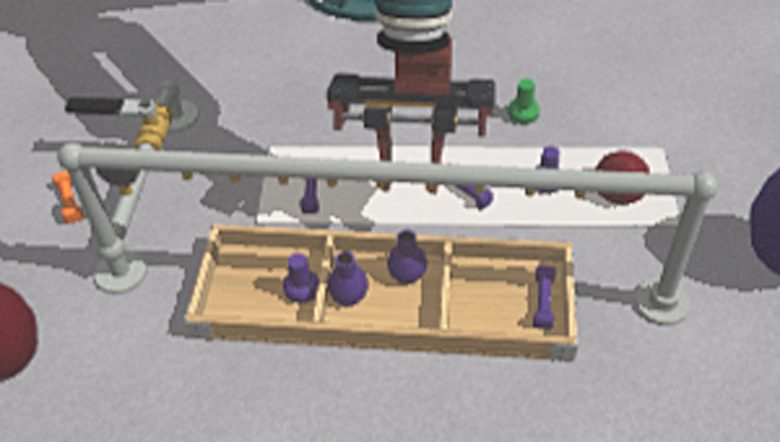

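The bud vase stands in the middle bay at (407,257). Next is the stopper.

Emit:
{"api": "play_rows", "payload": {
  "motion": [
    [[2.59, 0.05, -6.18], [-12.6, -22.5, -15.8], 50],
    [[2.6, 0.05, -6.18], [-10.1, -24.4, -14.7], 50],
    [[2.61, 0.05, -6.18], [-7.4, -26, -13.6], 50],
    [[2.61, 0.05, -6.17], [-4.5, -27.2, -12.4], 50],
    [[2.62, 0.05, -6.17], [-1.5, -28.1, -11.1], 50]
  ]
}}

```text
clock: 9.75
eef_pos: [0.4542, 0.1903, 0.1637]
orientation: [3.139, -0.407, 0.529]
ft_force: [-0.1, 0.7, -0.5]
grip_width: 0.0504
grasp_force: 0.0
```

Emit:
{"api": "play_rows", "payload": {
  "motion": [
    [[3.13, 0, -7.36], [1.7, -8.6, 7.3], 50],
    [[3.13, 0, -7.36], [2.8, -7.9, 7.7], 50],
    [[3.13, 0, -7.36], [3.8, -7.1, 8.1], 50],
    [[3.13, 0, -7.36], [4.6, -6.1, 8.5], 50],
    [[3.13, 0, -7.36], [5.3, -5, 8.8], 50]
  ]
}}

```text
clock: 10.25
eef_pos: [0.4534, 0.2367, 0.1334]
orientation: [3.136, -0.404, 1.212]
ft_force: [0.7, -0.4, -0.9]
grip_width: 0.0498
grasp_force: 0.0
```

```bash
python3 - <<'E'
from h import *
plan([((.447,.239,.11),70,23)])
E
```

```text
now [0.4534 0.2367 0.1334] [179.7 -23.1  69.4] j [0.09 0.3  2.05 0.59 0.69 0.01] t 10.25 w 49.8
-> [0.447 0.239 0.11 ] (70, 23) n 1
   ([0.52, -0.12, -0.53], [-9.3, -6.9, 18.5])
```

Emit:
{"api": "play_rows", "payload": {
  "motion": [
    [[0.5, -0.1, -0.5], [-9.1, -6.5, 18.5], 50],
    [[0, 0, 0], [-7.8, 0, 18.4], 50],
    [[0, 0, 0], [-7.8, 0, 18.4], 50],
    [[0, 0, 0], [-7.8, 0, 18.4], 50],
    [[0, 0, 0], [0, 0, 0], 10]
  ]
}}

```text
clock: 10.75
eef_pos: [0.4455, 0.2375, 0.0509]
orientation: [-3.137, -0.399, 1.214]
ft_force: [-0.9, -0.1, 0.5]
grip_width: 0.0449
grasp_force: 0.0
```

Emit:
{"api": "play_rows", "payload": {
  "motion": [
    [[0, 0, 0], [0, 0, 0], 10],
    [[0, 0, 0], [0, 0, 0], 10],
    [[0, 0, 0], [0, 0, 0], 10],
    [[0, 0, 0], [0, 0, 0], 10]
  ],
  "squeeze": 14
}}

```text
clock: 11.15
eef_pos: [0.4462, 0.2379, 0.0538]
orientation: [3.141, -0.402, 1.216]
ft_force: [0.5, 0.6, 1.6]
grip_width: 0.0231
grasp_force: 14.0
```

```bash
python3 - <<'E'
from h import *
s=arm.observe();print(s["grasp_force"],s["ft_force"])
plan([((.45,.235,.11),70,23,30),((.50,.05,.12),33,23),((.50,-.09,.11),-3.3,23)])
E
```

```text
14.005884342477657 [0.51917388 0.58803719 1.56901148]
now [0.4462 0.2379 0.0538] [180.  -23.   69.7] j [ 0.09  0.46  2.13  0.81  0.51 -0.26] t 11.15 w 23.1
-> [0.45  0.235 0.11 ] (70, 23, 30) n 2
   ([0.08, -0.01, -0.15], [10.3, 2.3, -27.6])
   same
-> [0.5  0.05 0.12] (33, 23) n 5
   ([-2.89, -0.0, 6.81], [-28.0, 21.9, -14.1])
   ([-2.89, 0.0, 6.81], [-25.2, 25.8, -12.9])
   ([-2.89, -0.0, 6.81], [-21.9, 29.2, -11.5])
   ([-2.89, 0.0, 6.81], [-18.3, 32.1, -9.9])
   ([-2.89, -0.0, 6.81], [-14.3, 34.5, -8.2])
-> [ 0.5  -0.09  0.11] (-3.3, 23) n 5
   ([-2.84, -0.0, 6.68], [-14.8, 23.3, -4.1])
   ([-2.84, -0.0, 6.68], [-11.9, 25.1, -2.9])
   ([-2.84, 0.0, 6.68], [-8.9, 26.4, -1.6])
   ([-2.84, -0.0, 6.68], [-5.8, 27.3, -0.3])
   ([-2.84, -0.0, 6.68], [-2.6, 27.8, 1.1])
```

Emit:
{"api": "play_rows", "payload": {
  "motion": [
    [[0, 0, 0], [10.3, 2.3, -27.6], 10],
    [[0, 0, 0], [10.3, 2.3, -27.6], 10],
    [[-2.89, 0, 6.81], [-28, 21.9, -14.1], 10],
    [[-2.89, 0, 6.81], [-25.2, 25.8, -12.9], 10],
    [[-2.89, 0, 6.81], [-21.9, 29.2, -11.5], 10]
  ]
}}

```text
clock: 11.65
eef_pos: [0.478, 0.1218, 0.1187]
orientation: [-3.141, -0.401, 0.824]
ft_force: [0.4, 0.5, -0.8]
grip_width: 0.0234
grasp_force: 13.9
```

Emit:
{"api": "play_rows", "payload": {
  "motion": [
    [[-2.89, 0, 6.81], [-18.3, 32.1, -9.9], 10],
    [[-2.89, 0, 6.81], [-14.3, 34.5, -8.2], 10],
    [[-2.84, 0, 6.68], [-14.8, 23.3, -4.1], 10],
    [[-2.84, 0, 6.68], [-11.9, 25.1, -2.9], 10],
    [[-2.84, 0, 6.68], [-8.9, 26.4, -1.6], 10]
  ]
}}

```text
clock: 12.15
eef_pos: [0.4962, -0.0357, 0.1161]
orientation: [-3.141, -0.4, 0.185]
ft_force: [-1.2, 0.0, -1.2]
grip_width: 0.0233
grasp_force: 13.9
```

Emit:
{"api": "play_rows", "payload": {
  "motion": [
    [[-2.84, 0, 6.68], [-5.8, 27.3, -0.3], 10],
    [[-2.84, 0, 6.68], [-2.6, 27.8, 1.1], 10],
    [[0, 0, 0], [0, 0, 0], 10]
  ]
}}

```text
clock: 12.45
eef_pos: [0.4967, -0.0919, 0.1122]
orientation: [3.14, -0.401, -0.066]
ft_force: [0.2, 0.8, -0.7]
grip_width: 0.0235
grasp_force: 13.9
```

```bash
python3 - <<'E'
from h import *
plan([(crate(-.095,-.155,.1),-3.3,23,25),(crate(-.03,-.155,.095),-3.3,23,18),(crate(-.03,-.155,.055),-3.3,23,10)])
E
```

```text
now [ 0.4967 -0.0919  0.1122] [179.9 -23.   -3.8] j [-0.42  0.29  2.17  0.43  0.32  0.84] t 12.45 w 23.5
-> [ 0.52  -0.108  0.1  ] (-3.3, 23, 25) n 2
   ([0.14, 0.01, -0.21], [8.9, 7.1, 8.9])
   same
-> [ 0.585 -0.111  0.095] (-3.3, 23, 18) n 4
   ([-0.0, 0.0, 0.0], [14.5, 0.0, 7.5])
   same
   same
   same
-> [ 0.585 -0.111  0.055] (-3.3, 23, 10) n 4
   ([-0.0, 0.0, 0.0], [-3.9, -0.0, 9.2])
   same
   same
   same
```

Emit:
{"api": "play_rows", "payload": {
  "motion": [
    [[0, 0, 0], [8.9, 7.1, 8.9], 10],
    [[0, 0, 0], [8.9, 7.1, 8.9], 10],
    [[0, 0, 0], [14.5, 0, 7.5], 10],
    [[0, 0, 0], [14.5, 0, 7.5], 10],
    [[0, 0, 0], [14.5, 0, 7.5], 10]
  ]
}}

```text
clock: 12.95
eef_pos: [0.5692, -0.109, 0.098]
orientation: [3.141, -0.4, -0.061]
ft_force: [1.1, -0.2, -1.3]
grip_width: 0.0235
grasp_force: 13.9
```

Emit:
{"api": "play_rows", "payload": {
  "motion": [
    [[0, 0, 0], [14.5, 0, 7.5], 10],
    [[0, 0, 0], [0, 0, 0], 10],
    [[0, 0, 0], [-3.9, 0, 9.2], 10],
    [[0, 0, 0], [-3.9, 0, 9.2], 10],
    [[0, 0, 0], [-3.9, 0, 9.2], 10]
  ]
}}

```text
clock: 13.45
eef_pos: [0.5822, -0.1094, 0.0659]
orientation: [-3.142, -0.398, -0.062]
ft_force: [0.1, -0.4, -1.8]
grip_width: 0.0235
grasp_force: 13.9
```

Emit:
{"api": "play_rows", "payload": {
  "motion": [
    [[0, 0, 0], [-3.9, 0, 9.2], 10],
    [[0, 0, 0], [0, 0, 0], 10],
    [[0, 0, 0], [0, 0, 0], 10]
  ]
}}

```text
clock: 13.75
eef_pos: [0.5823, -0.1095, 0.0562]
orientation: [-3.141, -0.398, -0.063]
ft_force: [0.1, -0.3, -0.1]
grip_width: 0.0238
grasp_force: 13.9
```

```bash
python3 - <<'E'
from h import *
s=arm.observe();print(s["ft_force"],s["grasp_force"])
plan([(crate(-.03,-.155,.054),-3.3,23,10),(crate(-.03,-.155,.098),-3.3,23,25),(crate(-.1,-.155,.11),-3.3,23)])
E
```

```text
[ 0.09413497 -0.31024    -0.13569018] 13.940258144867812
now [ 0.5823 -0.1095  0.0562] [-180.   -22.8   -3.6] j [-0.38  0.49  2.03  0.47  0.27  0.83] t 13.75 w 23.8
-> [ 0.585 -0.111  0.054] (-3.3, 23, 10) n 1
   ([0.1, 0.22, -0.28], [1.9, 1.7, 0.2])
-> [ 0.585 -0.111  0.098] (-3.3, 23, 25) n 2
   ([-0.0, 0.0, 0.0], [8.6, 0.0, -20.3])
   same
-> [ 0.515 -0.107  0.11 ] (-3.3, 23) n 2
   ([-0.0, 0.0, 0.0], [-29.9, 0.0, -19.2])
   same
```

Emit:
{"api": "play_rows", "payload": {
  "motion": [
    [[0, 0, 0], [0, 0, 0], 30],
    [[0, 0, 0], [0, 0, 0], 40],
    [[0, 0, 0], [0, 0, 0], 40],
    [[0, 0, 0], [8.6, 0, -20.3], 40],
    [[0, 0, 0], [8.6, 0, -20.3], 40]
  ]
}}

```text
clock: 14.25
eef_pos: [0.583, -0.1098, 0.1012]
orientation: [3.141, -0.398, -0.063]
ft_force: [0.2, -0.1, -0.4]
grip_width: 0.0401
grasp_force: 0.0
```

Emit:
{"api": "play_rows", "payload": {
  "motion": [
    [[0, 0, 0], [-29.9, 0, -19.2], 40],
    [[0, 0, 0], [-29.9, 0, -19.2], 40],
    [[0, 0, 0], [-22, 0, -14], 40],
    [[0, 0, 0], [0, 0, 0], 40]
  ]
}}

```text
clock: 14.65
eef_pos: [0.4843, -0.1025, 0.1176]
orientation: [-3.14, -0.397, -0.064]
ft_force: [-0.2, -0.5, -0.6]
grip_width: 0.0401
grasp_force: 0.0
```

```bash
python3 - <<'E'
from h import *
plan([((.464,-.0565,.16),-1.7,0),((.464,-.0565,.028),-1.7,0)])
for n in ("scene","top"):
    im=arm.snapshot(n);cv2.imwrite(f"pics/{n}4.png",im)
a=cv2.imread("pics/scene4.png")[170:290,130:360];b=cv2.imread("pics/top4.png")[130:260,140:370]
cv2.imwrite("pics/c4.png",np.vstack([cv2.resize(a,(560,290),interpolation=2),cv2.resize(b,(560,310),interpolation=2)]))
E
```

```text
now [ 0.4843 -0.1025  0.1176] [-179.9  -22.8   -3.7] j [-0.46  0.27  2.18  0.45  0.35  0.78] t 14.65 w 40.1
-> [ 0.464 -0.056  0.16 ] (-1.7, 0) n 3
   ([0.19, -7.58, -0.61], [-1.3, -14.9, -16.9])
   ([0.11, -7.58, -0.63], [-3.3, -15.0, -16.6])
   ([0.02, -7.58, -0.65], [-5.3, -15.1, -16.0])
-> [ 0.464 -0.056  0.028] (-1.7, 0) n 3
   ([0.0, -0.0, 0.0], [0.0, -0.0, 44.0])
   same
   same
```

View pics/c4.png

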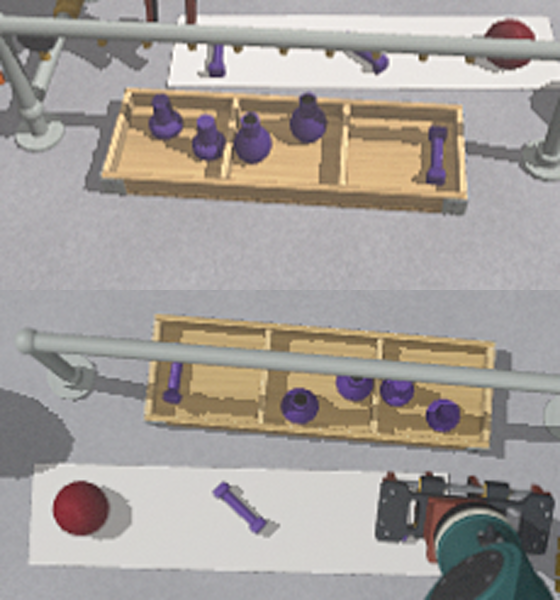

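Bud and stopper both stand in their bays. Next I pick rest_a with the tool vertical and re-orient it on the mat.

Emit:
{"api": "play_rows", "payload": {
  "motion": [
    [[0.2, -7.6, -0.6], [-1.3, -14.9, -16.9], 40],
    [[0.1, -7.6, -0.6], [-3.3, -15, -16.6], 40],
    [[0, -7.6, -0.6], [-5.3, -15.1, -16], 40],
    [[0, 0, 0], [0, 0, 44], 40],
    [[0, 0, 0], [0, 0, 0], 40]
  ]
}}

```text
clock: 15.25
eef_pos: [0.4738, -0.0577, 0.1102]
orientation: [-3.131, -0.048, -0.025]
ft_force: [-1.1, 0.9, -0.7]
grip_width: 0.0402
grasp_force: 0.0
```

```bash
python3 - <<'E'
from h import *
plan([((.464,-.0565,.026),-1.7,0,32)])
i=arm.camera_info("wrist");im=arm.snapshot("wrist");hsv=cv2.cvtColor(im,cv2.COLOR_BGR2HSV)
cv2.imwrite("pics/w5.png",im)
m=cv2.inRange(hsv,(115,90,30),(140,255,255));n,l,st,c=cv2.connectedComponentsWithStats(m)
print(proj("wrist",[(.464,-.0565,.014)],i))
for k in range(1,n):
    if st[k,4]>150:
        q=np.array([ray("wrist",x,.017,i)[:2] for x in np.argwhere(l==k)[:,::-1][::5]]);w,v=np.linalg.eigh(np.cov(q.T));print(c[k],st[k],q.mean(0).round(4),q.min(0).round(4),q.max(0).round(4),np.degrees(np.arctan2(v[1,1],v[0,1])).round(1))
E
```

```text
now [ 0.4738 -0.0577  0.1102] [-179.4   -2.7   -1.4] j [-0.28  0.35  1.95  0.03  0.8   1.29] t 15.25 w 40.2
-> [ 0.464 -0.056  0.026] (-1.7, 0, 32) n 3
   ([-0.21, -0.91, 0.1], [-4.6, -0.0, 26.9])
   ([-0.21, -0.91, 0.09], [-4.1, -0.1, 26.9])
   ([-0.21, -0.91, 0.09], [-3.7, -0.2, 27.0])
[[256.86010768 215.76608398]]
[163.91350211  11.52320675] [ 131    0   64   29 1422] [0.6138 0.0044] [ 0.603  -0.0169] [0.623  0.0273] 83.8
[245.101875  13.99125 ] [ 215    0   60   34 1600] [ 0.6097 -0.052 ] [ 0.597  -0.0718] [ 0.6196 -0.0321] 87.1
[66.14890546 44.57589608] [  10   12   97   68 4157] [0.5964 0.0785] [0.5715 0.0482] [0.6223 0.1231] 68.5
[331.09034268  43.89563863] [ 300   12   64   66 3210] [ 0.5887 -0.1113] [ 0.5662 -0.1335] [ 0.61   -0.0894] 133.4
[254.62769397 214.60398707] [ 239  167   31   97 1856] [ 0.4653 -0.0549] [ 0.4253 -0.0654] [ 0.5029 -0.0439] -178.3
[ 30.31535836 225.78293515] [   0  183   66   76 1465] [0.459  0.1302] [0.4312 0.1003] [0.4956 0.1557] -137.1
```

Emit:
{"api": "play_rows", "payload": {
  "motion": [
    [[-0.2, -0.9, -1], [-4.3, -0.6, 27], 38],
    [[-0.2, -0.9, -1], [-3.9, -0.6, 27], 38],
    [[-0.2, -0.9, -1], [-3.5, -0.6, 27], 38],
    [[0, 0, 0], [0, 0, 0], 5],
    [[0, 0, 0], [0, 0, 0], 5]
  ],
  "squeeze": 10
}}

```text
clock: 15.8
eef_pos: [0.4644, -0.0562, 0.032]
orientation: [3.14, -0.005, 0.025]
ft_force: [0.4, -0.2, 1.0]
grip_width: 0.0254
grasp_force: 0.0
```

Emit:
{"api": "play_rows", "payload": {
  "motion": [
    [[0, 0, 0], [0, 0, 0], 5],
    [[0, 0, 0], [0, 0, 0], 5],
    [[0, 0, 0], [0, 0, 0], 5]
  ]
}}

```text
clock: 16.1
eef_pos: [0.4653, -0.0564, 0.0328]
orientation: [3.139, -0.007, 0.026]
ft_force: [-0.4, 0.8, 9.2]
grip_width: 0.0134
grasp_force: 10.0
```

```bash
python3 - <<'E'
from h import *
print(arm.observe()["grasp_force"])
g=pose()[0]-[0,0,.003]
plan([(g+[.0,0,.012],1.7,0),(g+[0,0,.012],48,0),(g+[0,0,.0005],48,0)])
E
```

```text
10.000582784414291
now [ 0.4653 -0.0564  0.0328] [179.9  -0.4   1.5] j [-0.27  0.49  2.   -0.    0.64  1.28] t 16.1 w 13.4
-> [ 0.465 -0.056  0.042] (1.7, 0) n 1
   ([0.15, -0.41, -0.24], [0.1, 0.0, -12.0])
-> [ 0.465 -0.056  0.042] (48, 0) n 6
   ([-0.0, 0.0, -7.72], [0.0, 0.0, 0.0])
   same
   same
   same
   same
   same
-> [ 0.465 -0.056  0.03 ] (48, 0) n 1
   ([0.0, -0.0, 0.0], [0.0, -0.0, 11.5])
```

Emit:
{"api": "play_rows", "payload": {
  "motion": [
    [[0, 0, 0], [0, 0, -14], 5],
    [[0, 0, -7.7], [0, 0, 0], 5],
    [[0, 0, -7.7], [0, 0, 0], 5],
    [[0, 0, -7.7], [0, 0, 0], 5],
    [[0, 0, -7.7], [0, 0, 0], 5]
  ]
}}

```text
clock: 16.6
eef_pos: [0.4642, -0.056, 0.0461]
orientation: [3.137, -0.003, 0.569]
ft_force: [-0.9, -0.1, -0.8]
grip_width: 0.0132
grasp_force: 10.0
```

Emit:
{"api": "play_rows", "payload": {
  "motion": [
    [[0, 0, -7.7], [0, 0, 0], 5],
    [[0, 0, -7.7], [0, 0, 0], 5],
    [[0, 0, 0], [0, 0, 0], 5]
  ]
}}

```text
clock: 16.9
eef_pos: [0.4642, -0.056, 0.0459]
orientation: [3.137, -0.002, 0.833]
ft_force: [0.6, 0.4, 0.1]
grip_width: 0.0134
grasp_force: 10.0
```

```bash
python3 - <<'E'
from h import *
s=arm.observe();print(s["grasp_force"],s["ft_force"])
plan([])
E
```

```text
9.998645335435867 [0.63961164 0.35127783 0.11580474]
now [ 0.4642 -0.056   0.0459] [ 1.797e+02 -1.000e-01  4.770e+01] j [-0.27  0.47  1.99 -0.    0.68  0.47] t 16.9 w 13.4
```

Emit:
{"api": "play_rows", "payload": {
  "motion": [
    [[0, 0, 0], [0, 0, 8], 5],
    [[0, 0, 0], [0, 0, 5], 5],
    [[0, 0, 0], [0, 0, 0], 5],
    [[0, 0, 0], [0, 0, 0], 38],
    [[0, 0, 0], [0, 0, 0], 38]
  ]
}}

```text
clock: 17.4
eef_pos: [0.4638, -0.0559, 0.0322]
orientation: [3.138, -0.001, 0.831]
ft_force: [-0.5, -0.1, 0.0]
grip_width: 0.0263
grasp_force: 0.0
```

Emit:
{"api": "play_rows", "payload": {
  "motion": [
    [[0, 0, 0], [0, 0, 0], 38],
    [[0, 0, 0], [0, 0, -45], 38],
    [[0, 7.8, 0], [0, 0, 0], 38],
    [[0, 7.8, 0], [0, 0, 0], 38],
    [[0, 7.8, 0], [0, 0, 0], 38]
  ]
}}

```text
clock: 17.9
eef_pos: [0.462, -0.0527, 0.0765]
orientation: [-3.133, -0.317, 0.836]
ft_force: [-0.8, 1.1, -1.0]
grip_width: 0.0382
grasp_force: 0.0
```

```bash
python3 - <<'E'
from h import *
i=arm.camera_info("wrist");im=arm.snapshot("wrist");hsv=cv2.cvtColor(im,cv2.COLOR_BGR2HSV);cv2.imwrite("pics/w6.png",im)
m=cv2.inRange(hsv,(115,90,30),(140,255,255));n,l,st,c=cv2.connectedComponentsWithStats(m)
for k in range(1,n):
    if st[k,4]>150:
        q=np.array([ray("wrist",x,.014,i)[:2] for x in np.argwhere(l==k)[:,::-1][::5]]);w,v=np.linalg.eigh(np.cov(q.T));print(st[k],q.mean(0).round(4),np.degrees(np.arctan2(v[1,1],v[0,1])).round(1))
plan([((.4642,-.056,.08),48,24),((.4642,-.056,.0285),48,24,18)])
E
```

```text
[  61    0   44   94 2159] [0.4604 0.1363] 47.0
[256   0  52  18 649] [0.5866 0.0599] 140.0
[ 348    0   69   58 3305] [0.6313 0.0023] 168.7
[ 393   46   88   75 3989] [ 0.6309 -0.0534] 172.3
[ 416  151   94   60 4007] [ 0.596  -0.1156] 144.1
[ 247  189   32  103 2176] [ 0.4662 -0.0529] 47.6
now [ 0.4608 -0.0529  0.0757] [-179.5  -18.4   48. ] j [-0.51  0.39  2.1   0.54  0.65 -0.21] t 17.95 w 38.2
-> [ 0.464 -0.056  0.08 ] (48, 24) n 1
   ([-0.55, 5.6, -0.01], [1.0, 4.5, -7.2])
-> [ 0.464 -0.056  0.028] (48, 24, 18) n 3
   ([0.0, 0.0, 0.0], [-7.0, -0.0, 15.7])
   same
   same
```

Emit:
{"api": "play_rows", "payload": {
  "motion": [
    [[-0.5, 5.6, 0], [1.2, 4.5, -7.2], 38],
    [[0, 0, 0], [-7, 0, 15.7], 38],
    [[0, 0, 0], [-7, 0, 15.7], 38],
    [[0, 0, 0], [-7, 0, 15.7], 38],
    [[0, 0, 0], [0, 0, 0], 38]
  ]
}}

```text
clock: 18.45
eef_pos: [0.4627, -0.0561, 0.0297]
orientation: [-3.134, -0.409, 0.831]
ft_force: [0.4, -0.5, -0.3]
grip_width: 0.0379
grasp_force: 0.0
```

```bash
python3 - <<'E'
from h import *
plan([((.465,-.0555,.0275),47.6,24)])
E
```

```text
now [ 0.4627 -0.0561  0.0297] [-179.6  -23.4   47.6] j [-0.59  0.52  2.16  0.82  0.57 -0.58] t 18.45 w 37.9
-> [ 0.465 -0.056  0.028] (47.6, 24) n 1
   ([-0.44, 0.55, 0.02], [0.9, 1.3, -0.1])
```

Emit:
{"api": "play_rows", "payload": {
  "motion": [
    [[-0.4, 0, 0], [0.9, 1.3, 0], 38],
    [[0, 0, 0], [0, 0, 0], 5],
    [[0, 0, 0], [0, 0, 0], 5],
    [[0, 0, 0], [0, 0, 0], 5],
    [[0, 0, 0], [0, 0, 0], 5]
  ],
  "squeeze": 10
}}

```text
clock: 18.95
eef_pos: [0.4653, -0.0568, 0.032]
orientation: [3.137, -0.411, 0.834]
ft_force: [-1.7, -0.2, 4.3]
grip_width: 0.0131
grasp_force: 10.0
```

Emit:
{"api": "play_rows", "payload": {
  "motion": [
    [[0, 0, 0], [0, 0, 0], 5]
  ]
}}

```text
clock: 19.05
eef_pos: [0.4653, -0.0568, 0.032]
orientation: [3.137, -0.411, 0.834]
ft_force: [-1.8, -0.1, 6.2]
grip_width: 0.0139
grasp_force: 10.0
```

```bash
python3 - <<'E'
from h import *
s=arm.observe();print(s["grasp_force"],s["ft_force"])
plan([((.47,-.05,.1),47.6,23.3,30),((.50,.06,.09),15,23.3),((.525,.135,.085),-3.3,23.3)])
E
```

```text
10.015322417020798 [-1.78397907 -0.11780299  6.2090639 ]
now [ 0.4653 -0.0568  0.032 ] [179.8 -23.6  47.8] j [-0.59  0.51  2.16  0.83  0.56 -0.59] t 19.05 w 13.9
-> [ 0.47 -0.05  0.1 ] (47.6, 23.3, 30) n 3
   ([0.06, -0.09, 0.05], [11.6, -0.3, -20.7])
   ([0.06, -0.09, 0.05], [11.5, -0.3, -20.7])
   ([0.06, -0.09, 0.05], [11.5, -0.4, -20.7])
-> [0.5  0.06 0.09] (15, 23.3) n 4
   ([-3.22, -0.0, 7.49], [22.4, -13.2, 12.3])
   ([-3.22, -0.0, 7.49], [20.4, -16.6, 11.5])
   ([-3.22, -0.0, 7.49], [18.0, -19.8, 10.5])
   ([-3.22, -0.0, 7.49], [15.3, -22.5, 9.3])
-> [0.525 0.135 0.085] (-3.3, 23.3) n 3
   ([-2.41, -0.0, 5.6], [12.7, -22.1, 7.3])
   ([-2.41, 0.0, 5.6], [10.5, -23.5, 6.3])
   ([-2.41, -0.0, 5.6], [8.1, -24.7, 5.3])
```

Emit:
{"api": "play_rows", "payload": {
  "motion": [
    [[0, 0, 0], [11.6, -0.3, -20.7], 5],
    [[0, 0, 0], [11.6, -0.3, -20.7], 5],
    [[0, 0, 0], [11.6, -0.3, -20.7], 5],
    [[-3.2, 0, 7.5], [22.4, -13.2, 12.3], 5],
    [[-3.2, 0, 7.5], [20.4, -16.6, 11.5], 5]
  ]
}}

```text
clock: 19.55
eef_pos: [0.4854, 0.0033, 0.0987]
orientation: [3.138, -0.414, 0.54]
ft_force: [-0.6, -0.3, -0.1]
grip_width: 0.0134
grasp_force: 10.0
```

Emit:
{"api": "play_rows", "payload": {
  "motion": [
    [[-3.2, 0, 7.5], [18, -19.8, 10.5], 5],
    [[-3.2, 0, 7.5], [15.3, -22.5, 9.3], 5],
    [[-2.4, 0, 5.6], [12.7, -22.1, 7.3], 5],
    [[-2.4, 0, 5.6], [10.5, -23.5, 6.3], 5],
    [[-2.4, 0, 5.6], [8.1, -24.7, 5.3], 5]
  ]
}}

```text
clock: 20.05
eef_pos: [0.4993, 0.0827, 0.0879]
orientation: [3.139, -0.388, 0.169]
ft_force: [-1.1, -0.8, -1.4]
grip_width: 0.0137
grasp_force: 10.0
```

Emit:
{"api": "play_rows", "payload": {
  "motion": [
    [[0, 0, 0], [0, 0, 0], 5],
    [[0, 0, 0], [0, 0, 0], 5]
  ]
}}

```text
clock: 20.25
eef_pos: [0.4992, 0.0821, 0.0879]
orientation: [3.138, -0.387, 0.174]
ft_force: [0.1, 0.3, -0.5]
grip_width: 0.0136
grasp_force: 10.0
```

```bash
python3 - <<'E'
from h import *
plan([(crate(-.085,.101,.075),-3.3,23.3),(crate(-.018,.101,.067),-3.3,23.3,15)])
for n in ["scene"]:
    im=arm.snapshot(n);cv2.imwrite("pics/s6.png",cv2.resize(im[130:270,180:400],None,fx=3,fy=3,interpolation=cv2.INTER_CUBIC))
E
```

```text
now [0.4992 0.0821 0.0879] [179.8 -22.2  10. ] j [-0.02  0.35  2.19  0.31  0.24  1.08] t 20.25 w 13.6
-> [0.545 0.147 0.075] (-3.3, 23.3) n 2
   ([-2.43, 0.53, 6.14], [23.6, -28.4, 15.0])
   ([-2.49, 0.54, 6.12], [20.3, -31.3, 13.9])
-> [0.612 0.143 0.067] (-3.3, 23.3, 15) n 5
   ([-0.0, 0.0, 0.0], [11.7, -0.0, 6.8])
   same
   same
   same
   same
```

View pics/s6.png

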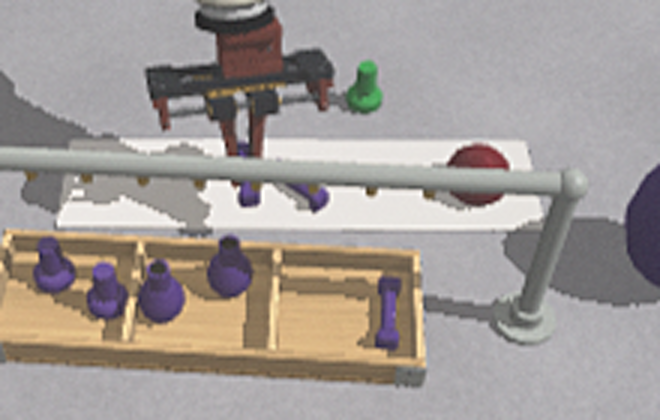

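The rest is held level at (248,180), in front of the crate.

Emit:
{"api": "play_rows", "payload": {
  "motion": [
    [[-0.5, 0.1, 1.2], [9.6, -11.2, 6], 5],
    [[-0.5, 0.1, 1.3], [9.6, -11.3, 6], 5],
    [[-1.3, 0.3, 3.2], [8.9, -11.8, 5.8], 5],
    [[-1.3, 0.3, 3.3], [8.3, -12.3, 5.6], 5],
    [[-1.3, 0.3, 3.3], [8, -12.5, 5.5], 5]
  ]
}}

```text
clock: 20.8
eef_pos: [0.5398, 0.1381, 0.0786]
orientation: [3.141, -0.401, -0.032]
ft_force: [-0.1, 0.3, -1.6]
grip_width: 0.0134
grasp_force: 10.0
```

Emit:
{"api": "play_rows", "payload": {
  "motion": [
    [[0, 0, 0], [0, 0, 0], 5]
  ]
}}

```text
clock: 20.9
eef_pos: [0.5411, 0.1395, 0.0789]
orientation: [-3.141, -0.403, -0.028]
ft_force: [0.0, 0.5, -0.9]
grip_width: 0.0137
grasp_force: 10.0
```

```bash
python3 - <<'E'
from h import *
plan([(crate(-.075,.101,.073),-3.3,23.3,20),(crate(-.018,.101,.067),-3.3,23.3,15),(crate(-.018,.101,.034),-3.3,23.3,9)])
E
```

```text
now [0.5411 0.1395 0.0789] [-180.   -23.1   -1.6] j [ 0.18  0.42  2.08 -0.32  0.26  2.08] t 20.9 w 13.7
-> [0.555 0.147 0.073] (-3.3, 23.3, 20) n 1
   ([-0.68, 0.2, 1.54], [10.2, -7.6, 7.8])
-> [0.612 0.143 0.067] (-3.3, 23.3, 15) n 4
   ([-0.0, 0.0, 0.0], [12.5, 0.0, 7.0])
   same
   same
   same
-> [0.612 0.143 0.034] (-3.3, 23.3, 9) n 4
   ([-0.0, 0.0, 0.0], [-3.3, -0.0, 7.6])
   same
   same
   same
```

Emit:
{"api": "play_rows", "payload": {
  "motion": [
    [[-0.7, 0.2, 1.5], [10.2, -7.6, 7.8], 5],
    [[0, 0, 0], [12.5, 0, 7], 5],
    [[0, 0, 0], [12.5, 0, 7], 5],
    [[0, 0, 0], [12.5, 0, 7], 5],
    [[0, 0, 0], [12.5, 0, 7], 5]
  ]
}}

```text
clock: 21.4
eef_pos: [0.6097, 0.142, 0.0694]
orientation: [3.141, -0.404, -0.057]
ft_force: [-0.6, 0.1, -0.2]
grip_width: 0.0131
grasp_force: 10.0
```

Emit:
{"api": "play_rows", "payload": {
  "motion": [
    [[0, 0, 0], [0, 0, 0], 5]
  ]
}}

```text
clock: 21.5
eef_pos: [0.6118, 0.1424, 0.07]
orientation: [3.142, -0.408, -0.058]
ft_force: [0.6, -0.7, -0.1]
grip_width: 0.0136
grasp_force: 10.0
```

```bash
python3 - <<'E'
from h import *
print(arm.observe()["ft_force"])
plan([(crate(-.018,.101,.034),-3.3,23.3,9)])
E
```

```text
[ 0.60570896 -0.65007388 -0.12335339]
now [0.6118 0.1424 0.07  ] [180.  -23.4  -3.3] j [ 0.17  0.5   1.94 -0.29  0.32  2.06] t 21.5 w 13.6
-> [0.612 0.143 0.034] (-3.3, 23.3, 9) n 4
   ([0.01, -0.01, -0.01], [-3.6, -0.3, 7.5])
   same
   same
   same
```

Emit:
{"api": "play_rows", "payload": {
  "motion": [
    [[0, 0, 0], [-3.5, -0.3, 7.5], 5],
    [[0, 0, 0], [-3.5, -0.3, 7.5], 5],
    [[0, 0, 0], [-3.5, -0.3, 7.5], 5],
    [[0, 0, 0], [-3.5, -0.3, 7.5], 5],
    [[0, 0, 0], [0, 0, 0], 5]
  ]
}}

```text
clock: 22.0
eef_pos: [0.6079, 0.1446, 0.0353]
orientation: [3.141, -0.405, -0.057]
ft_force: [3.2, 0.5, -1.9]
grip_width: 0.0135
grasp_force: 10.0
```

Emit:
{"api": "play_rows", "payload": {
  "motion": [
    [[0, 0, 0], [-0.6, 0, 1.5], 5],
    [[0, 0, 0], [0, 0, 0], 5]
  ]
}}

```text
clock: 22.2
eef_pos: [0.6079, 0.1444, 0.0346]
orientation: [3.141, -0.405, -0.057]
ft_force: [2.0, 0.7, -1.9]
grip_width: 0.0134
grasp_force: 10.0
```

```bash
python3 - <<'E'
from h import *
print(arm.observe()["ft_force"])
plan([(crate(-.018,.101,.033),-3.3,23.3,9),(crate(-.018,.101,.075),-3.3,23.3,25),(crate(-.09,.101,.09),-3.3,23.3)])
E
```

```text
[ 2.00709716  0.65854901 -1.86391234]
now [0.6079 0.1444 0.0346] [179.9 -23.2  -3.3] j [ 0.18  0.56  1.96 -0.39  0.24  2.17] t 22.2 w 13.4
-> [0.612 0.143 0.033] (-3.3, 23.3, 9) n 1
   ([0.05, 0.11, 0.02], [3.1, 0.7, 0.1])
-> [0.612 0.143 0.075] (-3.3, 23.3, 25) n 2
   ([-0.0, 0.0, 0.0], [8.3, 0.0, -19.3])
   same
-> [0.54  0.148 0.09 ] (-3.3, 23.3) n 2
   ([-0.0, 0.0, 0.0], [-30.1, 0.0, -21.1])
   same
```

Emit:
{"api": "play_rows", "payload": {
  "motion": [
    [[0, 0, 0], [2.8, 0, 1.2], 5],
    [[0, 0, 0], [0, 0, 0], 5],
    [[0, 0, 0], [0, 0, 0], 20],
    [[0, 0, 0], [0, 0, 0], 20]
  ]
}}

```text
clock: 22.6
eef_pos: [0.6112, 0.144, 0.0349]
orientation: [3.141, -0.405, -0.058]
ft_force: [0.3, 0.2, 0.4]
grip_width: 0.0198
grasp_force: 0.0
```

Emit:
{"api": "play_rows", "payload": {
  "motion": [
    [[0, 0, 0], [6.2, 0, -14.5], 20],
    [[0, 0, 0], [8.2, 0, -19], 20],
    [[0, 0, 0], [4, 0, -9.5], 24],
    [[0, 0, 0], [-30, 0, -16], 30],
    [[0, 0, 0], [-30, 0, -20], 38]
  ]
}}

```text
clock: 23.1
eef_pos: [0.5425, 0.1481, 0.0915]
orientation: [3.141, -0.407, -0.059]
ft_force: [-0.2, 0.0, -1.1]
grip_width: 0.0351
grasp_force: 0.0
```

```bash
python3 - <<'E'
from h import *
print(arm.observe()["ft_force"])
plan([((.475,.139,.12),46.5,23.5),((.462,.138,.08),46.5,24)])
for n in ["scene"]:
    im=arm.snapshot(n);cv2.imwrite("pics/s7.png",cv2.resize(im[130:270,180:400],None,fx=3,fy=3,interpolation=cv2.INTER_CUBIC))
E
```

```text
[-0.199707    0.01599315 -1.12363163]
now [0.5425 0.1481 0.0915] [180.  -23.3  -3.4] j [ 0.21  0.4   2.06 -0.36  0.31  2.16] t 23.1 w 35.1
-> [0.475 0.139 0.12 ] (46.5, 23.5) n 7
   ([2.82, 0.03, -6.54], [-7.1, 2.0, -7.9])
   ([2.83, 0.03, -6.54], [-7.3, 0.8, -8.0])
   ([2.83, 0.03, -6.54], [-7.3, -0.4, -8.0])
   ([2.83, 0.03, -6.54], [-7.1, -1.7, -8.0])
   ([2.83, 0.03, -6.54], [-6.9, -2.9, -7.8])
   ([2.84, 0.03, -6.54], [-6.5, -4.0, -7.7])
   ([2.84, 0.03, -6.53], [-6.0, -5.1, -7.5])
-> [0.462 0.138 0.08 ] (46.5, 24) n 1
   ([-0.0, 0.5, 0.0], [-24.8, -8.7, 32.8])
```

View pics/s7.png

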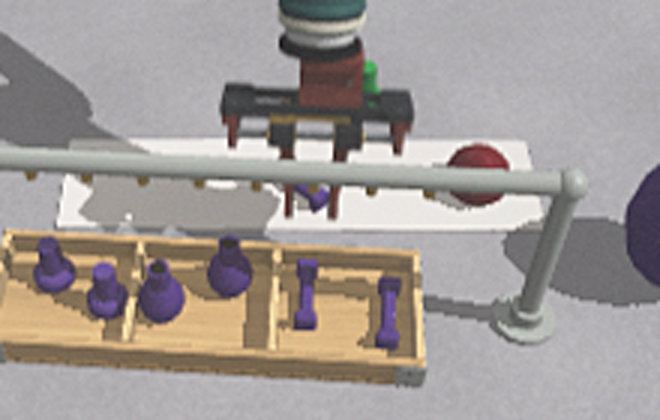

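Rest_a lies flat in the left bay at (307,293). Rest_b is next.

Emit:
{"api": "play_rows", "payload": {
  "motion": [
    [[2.8, 0, -6.5], [-7.1, 2, -7.9], 38],
    [[2.8, 0, -6.5], [-7.3, 0.8, -8], 38],
    [[2.8, 0, -6.5], [-7.3, -0.4, -8], 38],
    [[2.8, 0, -6.5], [-7.1, -1.7, -8], 38],
    [[2.8, 0, -6.5], [-6.9, -2.9, -7.8], 38]
  ]
}}

```text
clock: 23.65
eef_pos: [0.5088, 0.1459, 0.1033]
orientation: [-3.139, -0.391, 0.325]
ft_force: [-0.6, -0.9, 0.1]
grip_width: 0.0377
grasp_force: 0.0
```

Emit:
{"api": "play_rows", "payload": {
  "motion": [
    [[2.8, 0, -6.5], [-6.5, -4, -7.7], 38],
    [[2.8, 0, -6.5], [-6, -5.1, -7.5], 38],
    [[0, 0, 0], [0, 0, 0], 38]
  ]
}}

```text
clock: 23.95
eef_pos: [0.4922, 0.1465, 0.1108]
orientation: [-3.136, -0.389, 0.526]
ft_force: [-0.4, -0.5, 1.0]
grip_width: 0.0383
grasp_force: 0.0
```

```bash
python3 - <<'E'
from h import *
i=arm.camera_info("wrist");im=arm.snapshot("wrist");hsv=cv2.cvtColor(im,cv2.COLOR_BGR2HSV)
m=cv2.inRange(hsv,(115,90,30),(140,255,255));n,l,st,c=cv2.connectedComponentsWithStats(m)
for k in range(1,n):
    if st[k,4]>150:
        q=np.array([ray("wrist",x,.014,i)[:2] for x in np.argwhere(l==k)[:,::-1][::5]]);w,v=np.linalg.eigh(np.cov(q.T));print(st[k],q.mean(0).round(4),np.degrees(np.arctan2(v[1,1],v[0,1])).round(1))
plan([((.4625,.138,.085),46.3,24),((.4625,.138,.0285),46.3,24,19)])
E
```

```text
[ 228   10   70   84 1788] [0.6349 0.2246] 174.8
[ 301   75   68   86 1692] [0.6153 0.1439] 177.2
[ 380  155   80   58 2947] [0.5987 0.0618] 133.5
[ 466  165   46   57 2145] [ 0.6263 -0.0012] -172.0
[ 220  234   38   58 1070] [0.4753 0.1523] 49.5
[246 324  28  11 210] [0.4376 0.1142] 125.8
now [0.4927 0.1464 0.1107] [-179.6  -22.3   29.8] j [0.02 0.31 2.14 0.51 0.4  0.63] t 24.0 w 37.9
-> [0.462 0.138 0.085] (46.3, 24) n 2
   ([3.0, 0.81, -7.6], [-18.9, -3.6, 4.6])
   ([3.12, 0.83, -7.55], [-18.4, -5.9, 4.6])
-> [0.462 0.138 0.028] (46.3, 24, 19) n 3
   ([0.0, 0.0, 0.0], [-7.7, -0.0, 17.2])
   same
   same
```

Emit:
{"api": "play_rows", "payload": {
  "motion": [
    [[1.5, 0.4, -3.8], [-9.4, -1.8, 2.3], 38],
    [[1.5, 0.4, -3.8], [-9.4, -1.8, 2.3], 38],
    [[1.5, 0.4, -3.8], [-9.2, -2.9, 2.3], 38],
    [[1.5, 0.4, -3.8], [-9.2, -2.9, 2.3], 38],
    [[0, 0, 0], [0, 0, 0], 38]
  ]
}}

```text
clock: 24.5
eef_pos: [0.4612, 0.136, 0.0865]
orientation: [3.142, -0.415, 0.809]
ft_force: [0.4, -0.3, 0.6]
grip_width: 0.0379
grasp_force: 0.0
```

```bash
python3 - <<'E'
from h import *
i=arm.camera_info("wrist");im=arm.snapshot("wrist");hsv=cv2.cvtColor(im,cv2.COLOR_BGR2HSV)
m=cv2.inRange(hsv,(115,90,30),(140,255,255));n,l,st,c=cv2.connectedComponentsWithStats(m)
P=np.argwhere((m>0))[:,::-1];P=P[P[:,1]>150]
q=np.array([ray("wrist",x,.014,i)[:2] for x in P[::5]]);q=q[(np.abs(q-[.4625,.1385])<.05).all(1)];w,v=np.linalg.eigh(np.cov(q.T));u=v[:,1]*np.sign(v[0,1]);t=(q-[.4625,.1385])@u
print(len(q),q.mean(0),np.degrees(np.arctan2(u[1],u[0])),np.percentile(t,[0.5,99.5]),(q.mean(0)-[.4625,.1385])@[-u[1],u[0]])
plan([((.4625,.1385,.0285),46.3,24,19)])
E
```

```text
400 [0.4662007  0.14147087] 47.25618460860064 [-0.03042309  0.03910025] -0.0007013875724478156
now [0.4619 0.1361 0.087 ] [180.  -23.8  46.3] j [-0.1   0.35  2.21  0.82  0.45 -0.07] t 24.55 w 38.0
-> [0.462 0.138 0.028] (46.3, 24, 19) n 3
   ([0.02, 0.06, -0.01], [-7.2, -0.4, 17.1])
   same
   ([0.02, 0.06, -0.01], [-7.3, -0.4, 17.1])
```

Emit:
{"api": "play_rows", "payload": {
  "motion": [
    [[0, 0, 0], [-7.2, -0.4, 17.1], 38],
    [[0, 0, 0], [-7.2, -0.4, 17.1], 38],
    [[0, 0, 0], [-7.2, -0.4, 17.1], 38],
    [[0, 0, 0], [0, 0, 0], 38]
  ]
}}

```text
clock: 24.95
eef_pos: [0.4616, 0.1383, 0.0304]
orientation: [-3.141, -0.415, 0.809]
ft_force: [0.8, 0.6, 0.5]
grip_width: 0.0382
grasp_force: 0.0
```

```bash
python3 - <<'E'
from h import *
plan([((.4625,.1385,.028),47,24)])
E
```

```text
now [0.4616 0.1383 0.0304] [-180.   -23.8   46.4] j [-0.1   0.5   2.25  1.2   0.35 -0.47] t 24.95 w 38.2
-> [0.462 0.138 0.028] (47, 24) n 1
   ([0.23, 0.22, -0.59], [-0.3, 0.6, -0.5])
```

Emit:
{"api": "play_rows", "payload": {
  "motion": [
    [[0, 0, 0], [0, 0, 0], 5],
    [[0, 0, 0], [0, 0, 0], 5],
    [[0, 0, 0], [0, 0, 0], 5],
    [[0, 0, 0], [0, 0, 0], 5],
    [[0, 0, 0], [0, 0, 0], 5]
  ]
}}

```text
clock: 25.45
eef_pos: [0.4626, 0.1381, 0.0328]
orientation: [3.138, -0.419, 0.814]
ft_force: [-0.9, -0.4, 8.0]
grip_width: 0.0136
grasp_force: 10.0
```

```bash
python3 - <<'E'
from h import *
s=arm.observe();print(s["grasp_force"],s["ft_force"])
plan([((.49,.14,.095),47,23.5,25),((.54,.165,.09),15,23.5),(crate(-.075,.14,.08),-3.3,23.3)])
E
```

```text
10.030742883682251 [-0.85503994 -0.39639888  8.01139012]
now [0.4626 0.1381 0.0328] [179.8 -24.   46.7] j [-0.1   0.5   2.25  1.2   0.35 -0.48] t 25.45 w 13.6
-> [0.49  0.14  0.095] (47, 23.5, 25) n 3
   ([0.12, -0.17, -0.11], [14.6, 6.3, -17.2])
   ([0.12, -0.17, -0.11], [14.5, 6.3, -17.2])
   ([0.12, -0.17, -0.11], [14.5, 6.3, -17.3])
-> [0.54  0.165 0.09 ] (15, 23.5) n 4
   ([-3.19, 0.0, 7.34], [11.6, 4.7, 6.4])
   ([-3.19, -0.0, 7.34], [12.0, 2.8, 6.6])
   ([-3.19, -0.0, 7.34], [12.3, 0.9, 6.7])
   ([-3.19, -0.0, 7.34], [12.3, -1.0, 6.7])
-> [0.557 0.186 0.08 ] (-3.3, 23.3) n 3
   ([-2.43, -0.07, 5.6], [5.4, -5.3, 6.0])
   ([-2.42, -0.07, 5.6], [4.9, -6.1, 5.7])
   ([-2.42, -0.07, 5.6], [4.2, -6.7, 5.5])
```

Emit:
{"api": "play_rows", "payload": {
  "motion": [
    [[0, 0, 0], [14.5, 6.3, -17.2], 5],
    [[0, 0, 0], [14.5, 6.3, -17.2], 5],
    [[0, 0, 0], [14.5, 6.3, -17.2], 5],
    [[-3.2, 0, 7.3], [11.6, 4.7, 6.4], 5],
    [[-3.2, 0, 7.3], [12, 2.8, 6.6], 5]
  ]
}}

```text
clock: 25.95
eef_pos: [0.513, 0.15, 0.0958]
orientation: [3.139, -0.42, 0.548]
ft_force: [-0.9, -1.0, -1.4]
grip_width: 0.0134
grasp_force: 10.0
```

Emit:
{"api": "play_rows", "payload": {
  "motion": [
    [[-3.2, 0, 7.3], [12.3, 0.9, 6.7], 5],
    [[-3.2, 0, 7.3], [12.3, -1, 6.7], 5],
    [[0, 0, 0], [0, 0, 0], 5]
  ]
}}

```text
clock: 26.25
eef_pos: [0.5249, 0.1579, 0.0921]
orientation: [3.139, -0.409, 0.389]
ft_force: [0.2, -0.6, -0.4]
grip_width: 0.0136
grasp_force: 10.0
```

```bash
python3 - <<'E'
from h import *
plan([(crate(-.075,.14,.08),-3.3,23.3,10)])
E
```

```text
now [0.5249 0.1579 0.0921] [179.8 -23.4  22.3] j [0.09 0.38 2.11 0.42 0.28 0.89] t 26.25 w 13.6
-> [0.557 0.186 0.08 ] (-3.3, 23.3, 10) n 5
   ([-2.0, -0.03, 4.7], [6.5, -2.8, 4.8])
   ([-2.0, -0.03, 4.7], [6.2, -3.5, 4.7])
   ([-2.0, -0.03, 4.7], [5.9, -4.2, 4.6])
   ([-2.0, -0.03, 4.7], [5.6, -4.8, 4.4])
   ([-2.0, -0.02, 4.7], [5.1, -5.4, 4.2])
```

Emit:
{"api": "play_rows", "payload": {
  "motion": [
    [[-1, 0, 2.35], [3.3, -1.4, 2.4], 5],
    [[-1, 0, 2.35], [3.2, -1.6, 2.4], 5],
    [[-1, 0, 2.35], [3.1, -1.7, 2.3], 5],
    [[-1, 0, 2.35], [3.1, -1.9, 2.3], 5],
    [[-1, 0, 2.35], [3, -2.1, 2.3], 5]
  ]
}}

```text
clock: 26.75
eef_pos: [0.5397, 0.1703, 0.0871]
orientation: [3.14, -0.407, 0.166]
ft_force: [0.3, -0.3, -0.5]
grip_width: 0.0135
grasp_force: 10.0
```

Emit:
{"api": "play_rows", "payload": {
  "motion": [
    [[-1, 0, 2.35], [2.9, -2.2, 2.3], 5],
    [[-1, 0, 2.35], [2.8, -2.4, 2.2], 5],
    [[-1, 0, 2.35], [2.8, -2.5, 2.2], 5],
    [[-1, 0, 2.35], [2.6, -2.7, 2.1], 5],
    [[-1, 0, 2.35], [2.5, -2.8, 2.1], 5]
  ]
}}

```text
clock: 27.25
eef_pos: [0.5555, 0.184, 0.0824]
orientation: [3.14, -0.407, -0.057]
ft_force: [0.7, 0.5, -0.3]
grip_width: 0.0138
grasp_force: 10.0
```

```bash
python3 - <<'E'
from h import *
plan([(crate(-.07,.14,.074),-3.3,23.3,10),(crate(-.017,.14,.068),-3.3,23.3,15)])
E
```

```text
now [0.5555 0.184  0.0824] [179.9 -23.3  -3.3] j [ 0.28  0.44  2.01 -0.42  0.33  2.29] t 27.25 w 13.8
-> [0.562 0.185 0.074] (-3.3, 23.3, 10) n 1
   ([0.06, 0.0, 0.05], [2.7, -1.8, 7.3])
-> [0.615 0.182 0.068] (-3.3, 23.3, 15) n 4
   ([-0.0, 0.0, 0.0], [11.6, -0.0, 6.6])
   same
   same
   same
```

Emit:
{"api": "play_rows", "payload": {
  "motion": [
    [[0, 0, 0], [2.7, -1.8, 7.3], 5],
    [[0, 0, 0], [11.6, 0, 6.6], 5],
    [[0, 0, 0], [11.6, 0, 6.6], 5],
    [[0, 0, 0], [11.6, 0, 6.6], 5],
    [[0, 0, 0], [11.6, 0, 6.6], 5]
  ]
}}

```text
clock: 27.75
eef_pos: [0.6152, 0.1826, 0.0708]
orientation: [-3.142, -0.408, -0.057]
ft_force: [0.5, 0.5, -1.1]
grip_width: 0.0138
grasp_force: 10.0
```

Emit:
{"api": "play_rows", "payload": {
  "motion": [
    [[0, 0, 0], [0, 0, 0], 5],
    [[0, 0, 0], [0, 0, 0], 5]
  ]
}}

```text
clock: 27.95
eef_pos: [0.6145, 0.1828, 0.071]
orientation: [-3.141, -0.408, -0.058]
ft_force: [0.7, 0.9, -0.5]
grip_width: 0.0134
grasp_force: 10.0
```

```bash
python3 - <<'E'
from h import *
print(arm.observe()["ft_force"])
plan([(crate(-.017,.14,.034),-3.3,23.3,8)])
E
```

```text
[ 0.70686291  0.88398506 -0.54892844]
now [0.6145 0.1828 0.071 ] [-180.   -23.4   -3.4] j [ 0.25  0.51  1.9  -0.35  0.36  2.18] t 27.95 w 13.4
-> [0.615 0.182 0.034] (-3.3, 23.3, 8) n 5
   ([0.0, -0.01, -0.01], [-2.8, 0.1, 6.2])
   same
   same
   same
   same
```

Emit:
{"api": "play_rows", "payload": {
  "motion": [
    [[0, 0, 0], [-2.7, 0.1, 6.2], 5],
    [[0, 0, 0], [-2.7, 0.1, 6.2], 5],
    [[0, 0, 0], [-2.7, 0.1, 6.2], 5],
    [[0, 0, 0], [-2.7, 0.1, 6.2], 5],
    [[0, 0, 0], [-2.7, 0.1, 6.2], 5]
  ]
}}

```text
clock: 28.45
eef_pos: [0.6142, 0.1828, 0.0366]
orientation: [-3.141, -0.408, -0.058]
ft_force: [-0.6, 0.4, -0.6]
grip_width: 0.0138
grasp_force: 10.0
```

Emit:
{"api": "play_rows", "payload": {
  "motion": [
    [[0, 0, 0], [0, 0, 0], 5],
    [[0, 0, 0], [0, 0, 0], 5]
  ]
}}

```text
clock: 28.65
eef_pos: [0.6144, 0.1827, 0.0371]
orientation: [-3.141, -0.408, -0.058]
ft_force: [0.6, 0.0, -0.0]
grip_width: 0.0132
grasp_force: 10.0
```

```bash
python3 - <<'E'
from h import *
print(arm.observe()["ft_force"])
plan([(crate(-.017,.14,.033),-3.3,23.3,8)])
E
```

```text
[ 0.64665678  0.01140184 -0.02174848]
now [0.6144 0.1827 0.0371] [-180.   -23.4   -3.3] j [ 0.25  0.57  1.92 -0.44  0.29  2.28] t 28.65 w 13.2
-> [0.615 0.182 0.033] (-3.3, 23.3, 8) n 1
   ([-0.01, -0.07, -0.03], [-1.0, 0.3, 1.1])
```

Down another 1.2 mm, then release and retreat.

Emit:
{"api": "play_rows", "payload": {
  "motion": [
    [[0, 0, 0], [-0.5, 0, 1.2], 5],
    [[0, 0, 0], [0, 0, 0], 5],
    [[0, 0, 0], [0, 0, 0], 20],
    [[0, 0, 0], [0, 0, 0], 20],
    [[0, 0, 0], [0, 0, 0], 20]
  ]
}}

```text
clock: 29.15
eef_pos: [0.6147, 0.1828, 0.0364]
orientation: [-3.141, -0.409, -0.059]
ft_force: [0.7, -0.6, -0.1]
grip_width: 0.0199
grasp_force: 0.0
```

Emit:
{"api": "play_rows", "payload": {
  "motion": [
    [[0, 0, 0], [6.2, 0, -14.5], 20],
    [[0, 0, 0], [8.2, 0, -19], 20],
    [[0, 0, 0], [4, 0, -9.5], 24],
    [[0, 0, 0], [-30, 0, -16], 24],
    [[0, 0, 0], [-30, 0, -20], 24]
  ]
}}

```text
clock: 29.65
eef_pos: [0.5455, 0.1867, 0.0927]
orientation: [-3.14, -0.41, -0.06]
ft_force: [0.4, -0.5, -0.5]
grip_width: 0.024
grasp_force: 0.0
```

```bash
python3 - <<'E'
from h import *
plan([((.45,.15,.25),-3.3,0)])
for n in ["scene","top"]:
    cv2.imwrite(f"pics/{n}8.png",arm.snapshot(n))
a=cv2.imread("pics/scene8.png")[130:270,130:360];b=cv2.imread("pics/top8.png")[130:270,330:440]
cv2.imwrite("pics/c8.png",np.hstack([cv2.resize(a,(500,304),interpolation=2),cv2.resize(b,(239,304),interpolation=2)]))
im=cv2.imread("pics/top8.png");bl=cv2.inRange(im,(0,0,0),(45,45,45)); bl[:235]=0;bl[258:]=0;bl[:,:380]=0;bl[:,425:]=0
r=cv2.minAreaRect(cv2.findNonZero(bl));L=np.array([ray("top",x,.095)[:2] for x in cv2.boxPoints(r)]);print(L.round(4),L.mean(0).round(4))
print("valve axis on pipe guess", crate(-.09,-.315,0))
E
```

```text
now [0.5455 0.1867 0.0927] [-179.9  -23.5   -3.4] j [ 0.3   0.42  2.02 -0.42  0.34  2.3 ] t 29.65 w 24.0
-> [0.45 0.15 0.25] (-3.3, 0) n 4
   ([-0.01, -5.88, -0.02], [-5.4, 10.5, -46.1])
   ([-0.01, -5.88, -0.03], [-10.1, 10.5, -45.3])
   ([-0.02, -5.88, -0.03], [-14.6, 10.5, -44.0])
   ([-0.02, -5.88, -0.03], [-19.1, 10.5, -42.3])
[[ 0.3911 -0.29  ]
 [ 0.4092 -0.2914]
 [ 0.4054 -0.3592]
 [ 0.3873 -0.3577]] [ 0.3982 -0.3246]
valve axis on pipe guess [ 0.51601657 -0.26769691  0.        ]
```

View pics/c8.png

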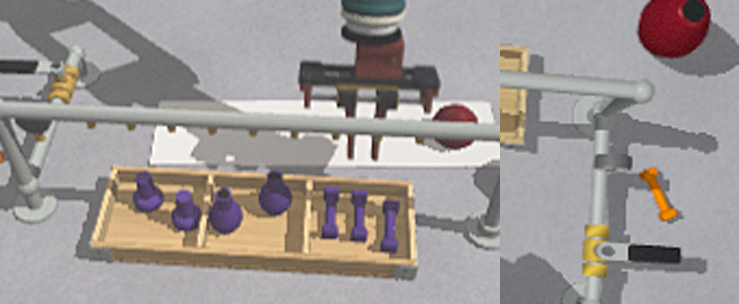

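All pieces lie in their bays: the two rests are flat beside rest_s, and the stopper and vase stand. The lever is still shut. Now I go to it.

Emit:
{"api": "play_rows", "payload": {
  "motion": [
    [[0, -5.9, 0], [-5.4, 10.5, -46.1], 60],
    [[0, -5.9, 0], [-10, 10.5, -45], 60],
    [[0, -5.9, 0], [-14.6, 10.5, -44], 60],
    [[0, -5.9, 0], [-19, 10.5, -42], 60],
    [[0, 0, 0], [0, 0, 0], 60]
  ]
}}

```text
clock: 30.25
eef_pos: [0.4562, 0.1501, 0.2489]
orientation: [3.138, -0.023, -0.064]
ft_force: [1.5, -0.5, -1.0]
grip_width: 0.0588
grasp_force: 0.0
```

```bash
python3 - <<'E'
from h import *
plan([((.46,-.12,.22),-30,0),((.398,-.3246,.17),-93.2,0)])
E
```

```text
now [0.4562 0.1501 0.2489] [179.8  -1.3  -3.7] j [ 0.18  0.17  1.77 -0.01  1.18  1.82] t 30.25 w 58.8
-> [ 0.46 -0.12  0.22] (-30, 0) n 6
   ([-0.05, -0.23, 4.39], [3.4, 44.9, 4.6])
   ([-0.04, -0.23, 4.39], [6.9, 44.5, 4.6])
   ([-0.02, -0.23, 4.39], [10.3, 43.8, 4.6])
   ([-0.0, -0.23, 4.39], [13.6, 42.9, 4.6])
   ([0.01, -0.22, 4.39], [16.9, 41.7, 4.5])
   ([0.03, -0.22, 4.39], [20.0, 40.3, 4.4])
-> [ 0.398 -0.325  0.17 ] (-93.2, 0) n 8
   ([-0.0, -0.0, 7.9], [6.1, 26.0, 6.3])
   ([-0.0, -0.0, 7.9], [9.6, 24.9, 6.3])
   ([0.0, -0.0, 7.9], [12.9, 23.4, 6.3])
   ([0.0, -0.0, 7.9], [16.0, 21.4, 6.3])
   ([0.0, -0.0, 7.9], [18.8, 19.0, 6.3])
   ([-0.0, -0.0, 7.9], [21.2, 16.2, 6.2])
   ([0.0, -0.0, 7.9], [23.3, 13.1, 6.2])
   ([0.0, -0.0, 7.9], [24.9, 9.8, 6.2])
```

Emit:
{"api": "play_rows", "payload": {
  "motion": [
    [[0, -0.2, 4.4], [3.4, 44.9, 4.6], 60],
    [[0, -0.2, 4.4], [6.9, 44.5, 4.6], 60],
    [[0, -0.2, 4.4], [10.3, 43.8, 4.6], 60],
    [[0, -0.2, 4.4], [13.6, 42.9, 4.6], 60],
    [[0, -0.2, 4.4], [16.9, 41.7, 4.5], 60]
  ]
}}

```text
clock: 30.75
eef_pos: [0.457, -0.0767, 0.2209]
orientation: [3.139, -0.003, -0.45]
ft_force: [0.9, -0.1, 0.4]
grip_width: 0.0601
grasp_force: 0.0
```

Emit:
{"api": "play_rows", "payload": {
  "motion": [
    [[0, -0.2, 4.4], [20, 40.3, 4.4], 60],
    [[0, 0, 7.9], [6.1, 26, 6.3], 60],
    [[0, 0, 7.9], [9.6, 24.9, 6.3], 60],
    [[0, 0, 7.9], [12.9, 23.4, 6.3], 60],
    [[0, 0, 7.9], [16, 21.4, 6.3], 60]
  ]
}}

```text
clock: 31.25
eef_pos: [0.4262, -0.2235, 0.1913]
orientation: [3.139, -0.001, -1.081]
ft_force: [1.3, 0.6, 0.1]
grip_width: 0.06
grasp_force: 0.0
```

Emit:
{"api": "play_rows", "payload": {
  "motion": [
    [[0, 0, 7.9], [18.8, 19, 6.3], 60],
    [[0, 0, 7.9], [21.2, 16.2, 6.2], 60],
    [[0, 0, 7.9], [23.3, 13.1, 6.2], 60],
    [[0, 0, 7.9], [24.9, 9.8, 6.2], 60],
    [[0, 0, 0], [0, 0, 0], 60]
  ]
}}

```text
clock: 31.75
eef_pos: [0.3948, -0.3274, 0.1663]
orientation: [3.139, -0.003, -1.632]
ft_force: [-0.7, 0.7, -0.7]
grip_width: 0.0597
grasp_force: 0.0
```

```bash
python3 - <<'E'
from h import *
i=arm.camera_info("wrist");im=arm.snapshot("wrist");cv2.imwrite("pics/w9.png",im)
print(proj("wrist",[(.398,-.3246,.095),(.402,-.2547,.095)],i))
plan([((.398,-.3246,.15),-93.2,0),((.398,-.3246,.089),-93.2,0,30)])
E
```

```text
[[251.40146541 212.59132604]
 [252.12586514 298.96762549]]
now [ 0.3949 -0.3256  0.1666] [ 1.798e+02 -1.000e-01 -9.330e+01] j [-0.82  0.32  1.79 -0.    1.03  2.38] t 31.8 w 59.9
-> [ 0.398 -0.325  0.15 ] (-93.2, 0) n 1
   ([0.17, -0.07, -0.06], [-1.2, -3.0, 13.6])
-> [ 0.398 -0.325  0.089] (-93.2, 0, 30) n 3
   ([0.0, 0.0, 0.0], [-0.0, -0.0, 20.3])
   same
   same
```

View pics/w9.png

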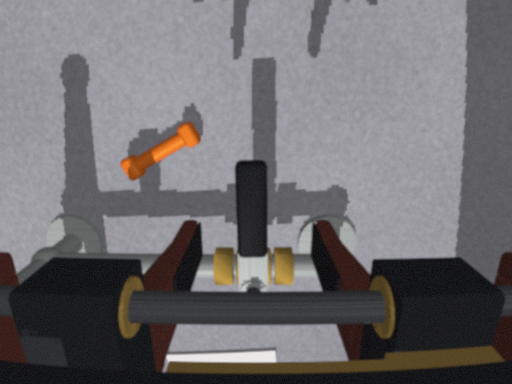

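The black sleeve spans (236–267, 160–255), so its centre is about 3 mm further out than estimated and it lies parallel to the tool. I descend, grip it and turn it through the arc.

Emit:
{"api": "play_rows", "payload": {
  "motion": [
    [[0, 0, 0], [1.5, -3, 13.6], 50],
    [[0, 0, 0], [0, 0, 20.3], 50],
    [[0, 0, 0], [0, 0, 20.3], 50],
    [[0, 0, 0], [0, 0, 20.3], 50],
    [[0, 0, 0], [0, 0, 0], 15]
  ]
}}

```text
clock: 32.3
eef_pos: [0.3969, -0.3233, 0.0905]
orientation: [3.135, 0.003, -1.624]
ft_force: [-1.5, 0.3, -0.2]
grip_width: 0.0451
grasp_force: 0.0
```

Emit:
{"api": "play_rows", "payload": {
  "motion": [
    [[0, 0, 0], [0, 0, 0], 15],
    [[0, 0, 0], [0, 0, 0], 15],
    [[0, 0, 0], [0, 0, 0], 15],
    [[0, 0, 0], [0, 0, 0], 15],
    [[0, 0, 0], [0, 0, 0], 15]
  ],
  "squeeze": 20
}}

```text
clock: 32.8
eef_pos: [0.3984, -0.3265, 0.0942]
orientation: [3.14, -0.002, -1.626]
ft_force: [0.2, 0.3, 5.3]
grip_width: 0.0217
grasp_force: 20.0
```

```bash
python3 - <<'E'
from h import *
print(arm.observe()["ft_force"],arm.observe()["grasp_force"])
plan([])
E
```

```text
[0.24307297 0.31136369 5.25165287] 20.018347799777985
now [ 0.3984 -0.3265  0.0942] [ 1.799e+02 -1.000e-01 -9.320e+01] j [-0.82  0.43  1.85 -0.    0.86  2.38] t 32.8 w 21.7
```

Emit:
{"api": "play_rows", "payload": {
  "motion": [
    [[0, 0, -5], [-0.3, -6.1, 0], 15],
    [[0, 0, -5], [-0.3, -6.1, 0], 15],
    [[0, 0, -5], [-0.3, -6.1, 0], 15],
    [[0, 0, -5], [-0.3, -6.1, 0], 15],
    [[0, 0, -5], [-0.3, -6.1, 0], 15]
  ]
}}

```text
clock: 33.3
eef_pos: [0.427, -0.3215, 0.0941]
orientation: [3.137, -0.0, -1.186]
ft_force: [-7.1, -0.3, 9.9]
grip_width: 0.0219
grasp_force: 20.0
```

Emit:
{"api": "play_rows", "payload": {
  "motion": [
    [[0, 0, -5], [-0.3, -6.1, 0], 15],
    [[0, 0, -5], [-0.3, -6.1, 0], 15],
    [[0, 0, -5], [-0.3, -6.1, 0], 15],
    [[0, 0, -5], [-0.3, -6.1, 0], 15],
    [[0, 0, 0], [0, 0, 0], 15]
  ]
}}

```text
clock: 33.8
eef_pos: [0.4475, -0.3082, 0.0941]
orientation: [3.137, 0.002, -0.837]
ft_force: [-5.0, 0.0, 10.1]
grip_width: 0.0217
grasp_force: 20.2
```

```bash
python3 - <<'E'
from h import *
s=arm.observe();print(s["ft_force"],s["wrist_torque"])
plan([])
E
```

```text
[-5.03342816  0.03846752 10.0734973 ] [0.15780905 0.7361598  0.48668467]
now [ 0.4475 -0.3082  0.0941] [ 1.797e+02  1.000e-01 -4.800e+01] j [-0.73  0.46  1.79 -0.01  0.89  1.68] t 33.8 w 21.7
```

Emit:
{"api": "play_rows", "payload": {
  "motion": [
    [[0, 0, 0], [0, 0, 0], 50],
    [[0, 0, 0], [0, 0, 0], 50],
    [[0, 0, 0], [0, 0, 0], 50],
    [[0, 0, 0], [0, 0, -40], 50],
    [[0, 0, 0], [0, 0, -40], 50]
  ]
}}

```text
clock: 34.3
eef_pos: [0.4477, -0.3072, 0.1728]
orientation: [3.139, 0.005, -0.842]
ft_force: [1.1, -0.7, 0.3]
grip_width: 0.0499
grasp_force: 0.0
```

Emit:
{"api": "play_rows", "payload": {
  "motion": [
    [[0, 0, 0], [0, 0, 0], 50],
    [[0, 0, 0], [0, 0, 0], 50]
  ]
}}

```text
clock: 34.5
eef_pos: [0.4492, -0.3085, 0.174]
orientation: [3.139, -0.001, -0.841]
ft_force: [0.3, 0.0, -0.4]
grip_width: 0.0502
grasp_force: 0.0
```

```bash
python3 - <<'E'
from h import *
i=arm.camera_info("wrist");im=arm.snapshot("wrist")
bl=cv2.inRange(im,(0,0,0),(45,45,45));n,l,st,c=cv2.connectedComponentsWithStats(bl)
for k in range(1,n):
    if 1000<st[k,4]<6000:
        r=cv2.minAreaRect(np.argwhere(l==k)[:,::-1].astype(np.float32));q=np.array([ray("wrist",x,.095,i)[:2] for x in cv2.boxPoints(r)])
        e=[q[1]-q[0],q[2]-q[1]];d=max(e,key=np.linalg.norm);print(st[k],np.round(r[1],1),q.mean(0).round(4),np.linalg.norm(d).round(4),"az",np.degrees(np.arctan2(d[1],d[0])))
plan([])
cv2.imwrite("pics/top9.png",arm.snapshot("top"));cv2.imwrite("pics/w10.png",im)
E
```

```text
[ 243  159   29   92 2473] [91. 28.] [ 0.448 -0.308] 0.069 az 132.5533204252006
now [ 0.4484 -0.3078  0.1729] [ 1.798e+02  1.000e-01 -4.820e+01] j [-0.73  0.36  1.71 -0.    1.07  1.69] t 34.55 w 49.8
```

The lever reads about 45.9° from shut. Everything is clear of the gripper, so I hand in.

```bash
python3 -c "
from station import arm
print(arm.finish_job())"
```

```text
the job is handed in; nothing more can be done
None
```

I handed the job in at about 35 s of the 72 s: all four pieces are in their matching bays and the air valve is left at about 45.9° open. The hand-in gave no verdict; the valve angle and placements are from my own camera checks.

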